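Stow the eyepiece and walk the sticking hatch shut

ROBOT

A 6-joint arm with a two-finger parallel gripper is mounted at the origin on the work surface. World frame = base frame: x ahead of the robot, y to its left, z up, the work surface at z = 0. Lengths are in m, angles in rad, forces in N, time in s.
With the tool pointing down it reaches from about 0.35 to 0.775 m from the base axis. Payload 5.5 kg.
Tool frame: the origin (TCP) lies at the very end of the fingers, on their centre line; the grasp point (between the pads) lies hold_point_z behind it (hold_point_z is the distance from the TCP to the grasp point, in m); x points along the fingers, y is the direction in which the jaws open and shut, and the axes are right-handed (so a half turn about x gives the same grasp; the last joint's range is limited). The gripper opens to 85 mm and grips with 20 to 120 N. Pads are 22 mm wide; open, the fingers measure 114 mm over their backs; the gripper's body (76 mm by 85 mm) begins 54 mm behind the grasp point. The pads swing forward as they close: fully open they stand 13 mm farther back than shut.
Start: joints at [1.123, 0.313, 0.046, 1.304, 0, 1.431], TCP at [0.174, 0.548, 0.231] pointing down, gripper open.
Joint ranges: [-2.76, 2.76], [-0.86, 1.69], [-1.03, 1.26], [-2.2, 2.34], [-1.47, 1.5], [-3.14, 3.14]. Speed limits (rad/s): [2.57, 2.57, 3.14, 3.14, 3.14, 3.14].

INTERFACE

Orientations are given as a unit quaternion [w, x, y, z].
In Python, from workcell import * gives the robot as it stands. The module is installed in compiled form; this text tells all that it offers.
- The arm moves only by the tool step_arm, never from a script. Its argument "targets" is a list of rows, each a list of 3 entries, a list of its own where there are three numbers: the turn, a rotation vector about the tool's x, y, z in degrees, then the shift along the tool's x, y, z in cm, then the finger opening in cm, from 0 to 8.54. A call has exactly 10 rows; each row shifts and turns the commanded pose from where the row before left it, along the tool's axes as they then stand; what a row does not reach is not made up. A row lasts 1/10 s, in which the tool goes at most 50 mm and 8.59 degrees, less where a joint would pass 70% of its speed; a pose out of reach is approached as far as the arm can. A call with a gripper value outside its range is refused whole. The fingers move at their own pace and stop on an object; "force" is the grip in N (left out, the last holds). Time passes only in rows, so rows that do not move let the fingers close, or fill a call up. It gives the time, the measured TCP pose, the force and the opening at its end, in the units of the state.
- get_state(): the state, without advancing time (a new reading comes with each control period).
- read_camera(name): name is "side" or "top" or "wrist"; returns the picture (480x640x3 uint8, red, green, blue); there is no depth.
- camera_model(name): a dict with "fx", "fy", "cx", "cy" (pixels), "dist_coeffs" ([k1, k2, p1, p2, k3] as OpenCV has them; the pictures are not rectified), "xyz" and "rotation" of the camera in the world; the wrist camera has in their place "T_tool_cam" (4x4, takes a point from camera to tool coordinates, whose origin is the TCP and whose axes are the tool frame's). Camera axes: x right, y down, z forward; pixel columns grow to the right and rows downward; lengths in m; the calibration is good to about 2 mm. A picture is of the moment at which its call begins: read the wrist's pose just before it. camera_model takes no time and is no camera call.
- hand_in(): hands the job in, once; it reports no verdict.
Trained networks look in the newest picture that a camera, given by its name, has taken for a name from the list of things; names that differ only in an ending like _2 or _b are one class to them, and where a whole thing is asked for, a point or a joint stands for the part that bears it (a point fixed in the world has none). Each returns a list of dicts, best first, with "p" (0 to 1); they miss things now and then, are a little off and sometimes report something else, mostly with a low value. They report only what shows in the picture. A call takes as long as a camera call. They do not tell look-alikes from the thing itself.
- find_in(camera, label): "extent" ([left, top, width, height] in pixels, round what is visible of it).
- silhouettes(camera, label): "mask" (480x640 bool, what is visible of it) and "extent" ([left, top, width, height] in pixels, round what is visible of it).
The state is a dict: "clock": time; "joint_pos": joint angles; "qvel": joint speeds; "tau": joint torques, N m; "tcp_pos": TCP position; "orientation": TCP orientation; "wrist_force": force on the tool from outside, world axes, zero at the start; "ft_torque": the same for the moment, N m; "finger_gap": finger opening in m.
Only numpy, scipy, OpenCV 4.12 (cv2) and the standard library are available. Lean on these libraries where they do the work, as an engineer would, in place of code of your own. Each camera call takes 0.05 s, during which the arm holds its last target.

TASK

Set the brass eyepiece down, lens up, in its round pocket in the accessory well and let go, without dropping it; then shut the well's sticking hatch until both of its ends are fully home against the far wall. The hatch binds as soon as one end runs ahead of the other, so coax it along by its two knobs, a little at each end in turn, and never force it. Leave the other gear on the cart where it is.

Things in the scene. Friction and masses are not known exactly. Their poses are not given: they have to be found in the camera images.
- well: Accessory well: low gray-painted metal box fixed on the cart top, 275 (own x) x 340 (own y) x 86 mm high; place and heading vary. Origin: centre of its underside, z up. A blue deck (top at 86 mm, level with the 16 mm broad side rims) roofs own x -137.5 to -22.5 mm; the rest is open above up to the far end wall. Inside lies a black insert, flat top at 30 mm, with the pocket and, at own y +-88 mm, two 3 mm high filters.
- pocket (a point): Middle of the pocket's floor: a round hole 46 mm wide and 14 mm deep in the black insert, floor 16 mm above the cart top, 36 mm short of the far end wall, midway between the sides. Axes as the well's.
- hatch: Stainless sliding hatch, captive and level in the well's two side tracks, partly under the deck; closes along the well's +x, 66 to 80 mm to go at the start. Plate 160 (own x) x 290 x 4 mm, top 75 mm above the cart top, 0.5 to 0.75 kg, drags 3 to 5 N. Origin: plate centre, 5 mm below it; x to the leading edge, 80 mm off; z up. Home: origin at own x +43.5 mm of the well.
- knob_left (a point): Middle of the finger knob at the hatch's left end (+y): upright red cylinder 18 mm wide, 75 to 105 mm above the cart top, 120 mm from the hatch's centre line, 14 mm behind its leading edge. Home: own x +109.5 mm of the well. Pushed alone it gains 10 to 20 mm on the other, then the hatch wedges; pushing the other knob frees it. 8 to 12 N tells wedged or seated; over 25 N harms the track.
- knob_right (a point): The same knob at the hatch's right end (-y), same size, height and home. The hatch has 2 mm of side play each way and turns 0.04 to 0.08 rad either way from square before it wedges.
- eyepiece: Brass viewfinder eyepiece standing upright on the cart top, left or right of the well: round, 48 mm high, foot 40 mm wide up to 9 mm, barrel 38 mm wide from 20 mm to the top, glass in its top, 0.16 kg. Origin: centre of its underside; z towards the glass. Seated in the pocket its top is 64 mm above the cart top and the hatch passes over it.
- tape_measure: Bystander: yellow plastic tape measure, 66 x 32 x 62 mm, standing at the other side of the well. Origin: centre of its underside.
- follow_focus: Bystander: gray aluminium follow focus unit with a black hand wheel, about 68 x 110 x 76 mm, beyond the well. Origin: centre of its underside.
- rods: Bystander: two black 15 mm support rods, 220 mm long, held side by side by two black clamps 27 mm high, beyond the well. Origin: centre of the underside.
- lens (a point): Bystander: middle of the round magnifier, 120 mm wide, 0.22 m above the cart top on a jointed steel arm clamped to the cart's far right corner.
- stop (a point): Point on the inner face of the well's far end wall, which stops the hatch: own x +123.5 mm of the well, midway between the sides, 73 mm above the cart top. Axes as the well's. The hatch is home when its whole leading edge lies on this face.
Not all that is in view belongs to the job. There is more than one size of the eyepiece; the one meant has the size given above.

How it is judged:
By the outcome, as a careful person would: the job done as asked, in the order asked, and still so for the second after the job is handed in, with the robot touching nothing.
It also fails if it takes over 69 s, if anything falls off the work surface, if the arm or the gripper's body presses on something with over 40 N, if the wrist force passes 120 N, or if a joint passes its speed limit or range.

## Working session

There is one attempt and no reset: what is moved stays moved. The work goes in short steps, Python scripts to look and compute and a tool call to move; the robot and the scene stay as the last step left them, time stands still between calls to the robot, and variables do not carry over. Pictures are saved under pics/ and viewed, and the job is handed in when it is done.

Besides the shell and the picture viewer there is one more tool, called after "Request:" as name(argument=value, ...) on one line, values as JSON. step_arm: Moves the arm, as the interface text tells. Its arguments: {"type":"object","properties":{"targets":{"type":"array","items":{"type":"array"}},"force":{"type":"number"}},"required":["targets"]}

```bash
mkdir -p pics
cat > h.py <<'E'
from workcell import *
import numpy as np, cv2, json
from scipy.spatial.transform import Rotation as R
def rot(q): return R.from_quat([q[1],q[2],q[3],q[0]]).as_matrix()
def cam(name,st=None):
    m=camera_model(name)
    K=np.array([[m['fx'],0,m['cx']],[0,m['fy'],m['cy']],[0,0,1]]);D=np.array(m['dist_coeffs'],float)
    if 'T_tool_cam' in m:
        T=np.eye(4);T[:3,:3]=rot(st['orientation']);T[:3,3]=st['tcp_pos']
        T=T@np.array(m['T_tool_cam']);return K,D,T[:3,:3],T[:3,3]
    r=np.array(m['rotation']); 
    if r.shape!=(3,3): r=rot(r)
    return K,D,r,np.array(m['xyz'])
def pix2plane(c,uv,z):
    K,D,r,t=c
    p=cv2.undistortPoints(np.array(uv,float).reshape(-1,1,2),K,D).reshape(-1,2)
    d=np.c_[p,np.ones(len(p))]@r.T
    return t+d*((z-t[2])/d[:,2])[:,None]
def proj(c,X):
    K,D,r,t=c
    X=(np.array(X,float).reshape(-1,3)-t)@r
    return cv2.projectPoints(X,np.zeros(3),np.zeros(3),K,D)[0].reshape(-1,2)
def save(img,n): cv2.imwrite('pics/'+n,img[:,:,::-1])
E
python3 - <<'E'
from h import *
s=get_state();print(s)
for n in ['side','top','wrist']:
    save(read_camera(n),n+'0.png');print(n,camera_model(n))
E
```

```text
{'clock': 0.0, 'joint_pos': array([1.12338713e+00, 3.14034163e-01, 4.49916644e-02, 1.30359936e+00,
       7.42682840e-06, 1.43116331e+00]), 'qvel': array([-1.74406660e-03, -2.01850915e-03,  2.01112993e-04,  4.39141436e-05,
       -2.14351045e-04,  1.51997025e-03]), 'tau': array([-5.01126215e-04, -4.80626643e+01,  2.98532957e+01,  1.93104520e-02,
       -1.16672736e-04,  4.18715132e-06]), 'tcp_pos': array([0.17399534, 0.54751341, 0.23039485]), 'orientation': array([ 0.69855901,  0.10776246,  0.6989416 , -0.10901012]), 'wrist_force': array([ 0.46740652,  0.11001037, -0.15329307]), 'ft_torque': array([ 0.01763687, -0.04770306, -0.00402314]), 'finger_gap': 0.0855467080226717}
side {'fx': 547.3781294774532, 'fy': 547.3781294774532, 'cx': 322.317519972178, 'cy': 239.9923225609152, 'dist_coeffs': array([0.02856824, 0.        , 0.        , 0.        , 0.        ]), 'xyz': array([0.5237742 , 0.78945139, 1.10253504]), 'rotation': array([ 0.01471598, -0.02476742,  0.93161231, -0.36230997])}
top {'fx': 620.7198279700075, 'fy': 620.7198279700075, 'cx': 322.7544329753426, 'cy': 231.96483729270156, 'dist_coeffs': array([-0.06967138,  0.        ,  0.        ,  0.        ,  0.        ]), 'xyz': array([ 0.37450486, -0.08818448,  1.80999872]), 'rotation': array([-0.04600939,  0.70696111, -0.70364359,  0.05454199])}
wrist {'fx': 416.17372993564425, 'fy': 416.17372993564425, 'cx': 319.3511856096124, 'cy': 239.6055899175719, 'dist_coeffs': array([0.01341004, 0.        , 0.        , 0.        , 0.        ]), 'T_tool_cam': array([[ 1.04756466e-03, -2.76032581e-01,  9.61147708e-01,
        -1.44657736e-01],
       [ 9.99999040e-01, -5.83023201e-04, -1.25734790e-03,
        -3.71606406e-04],
       [ 9.07440399e-04,  9.61148102e-01,  2.76031705e-01,
        -7.02291658e-02],
       [ 0.00000000e+00,  0.00000000e+00,  0.00000000e+00,
         1.00000000e+00]])}
```

View pics/side0.png

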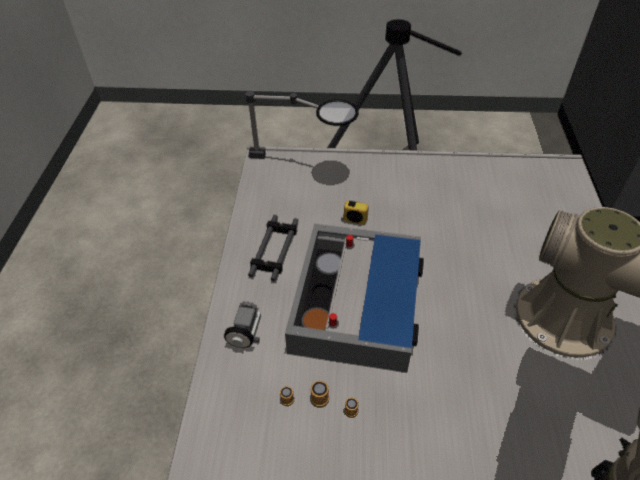

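View pics/top0.png

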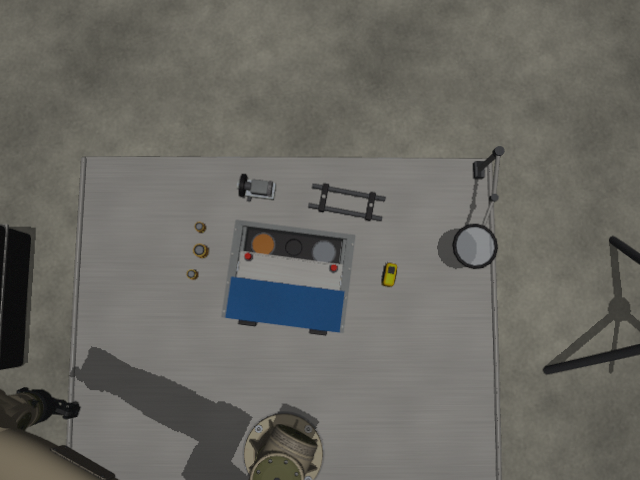

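View pics/wrist0.png

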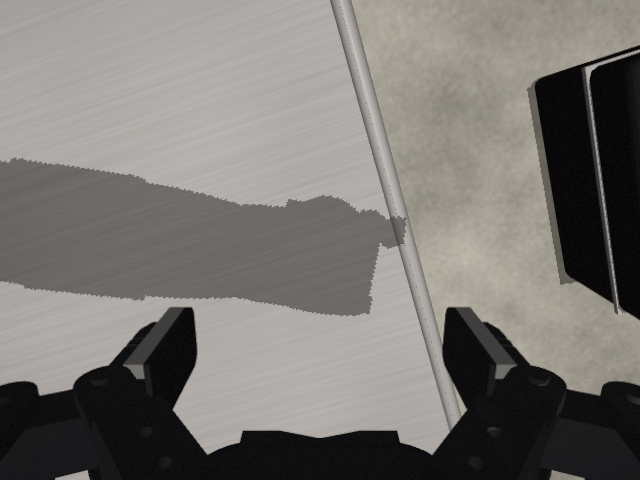

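```bash
python3 -c "
import workcell;print([n for n in dir(workcell) if n[0]!='_'])
print(getattr(workcell,'hold_point_z',None))"
```

```text
['MotionError', 'camera_model', 'find_in', 'get_state', 'hand_in', 'hold_point_z', 'read_camera', 'silhouettes']
0.0187
```

Side view: well around (355,295), three eyepieces at (287,396), (319,392) bigger, (351,407). Top view: well around (290,275), eyepieces at (200,228), (200,250), (192,273). I'll zoom and measure.

```bash
python3 - <<'E'
import cv2,numpy as np
a=cv2.imread('pics/side0.png');b=cv2.imread('pics/top0.png')
cv2.imwrite('pics/s1.png',cv2.resize(a[215:435,225:435],None,fx=2.7,fy=2.7,interpolation=cv2.INTER_CUBIC))
cv2.imwrite('pics/t1.png',cv2.resize(b[205:345,180:370],None,fx=4,fy=4,interpolation=cv2.INTER_CUBIC))
E
python3 - <<'E'
from h import *
for n in ['side','top']:
    read_camera(n)
    for l in ['eyepiece','well','knob_left']+(['tape_measure','follow_focus','rods'] if n=='top' else []):
        print(n,l,[(round(float(d['p']),2),np.round(d['extent'],1).tolist()) for d in find_in(n,l)[:5]])
E
```

```text
side eyepiece [(0.9, [311.0, 382.2, 18.9, 25.4]), (0.59, [344.7, 400.6, 17.4, 18.4]), (0.56, [278.3, 386.7, 12.3, 19.0])]
side well [(0.64, [283.6, 223.9, 143.7, 147.9])]
side knob_left [(0.76, [326.2, 232.6, 47.8, 104.7])]
top eyepiece [(0.67, [194.1, 221.2, 12.3, 9.5]), (0.53, [192.9, 239.7, 17.5, 18.1]), (0.25, [233.6, 248.3, 109.8, 40.5])]
top well [(0.92, [221.8, 219.7, 133.1, 117.2])]
top knob_left [(0.89, [236.3, 252.3, 108.2, 36.3])]
top tape_measure [(0.73, [378.4, 260.7, 15.1, 28.5])]
top follow_focus [(0.75, [235.6, 175.0, 35.7, 27.9])]
top rods [(0.81, [308.5, 184.4, 77.7, 36.5]), (0.16, [455.3, 146.5, 49.3, 120.8])]
```

View pics/s1.png

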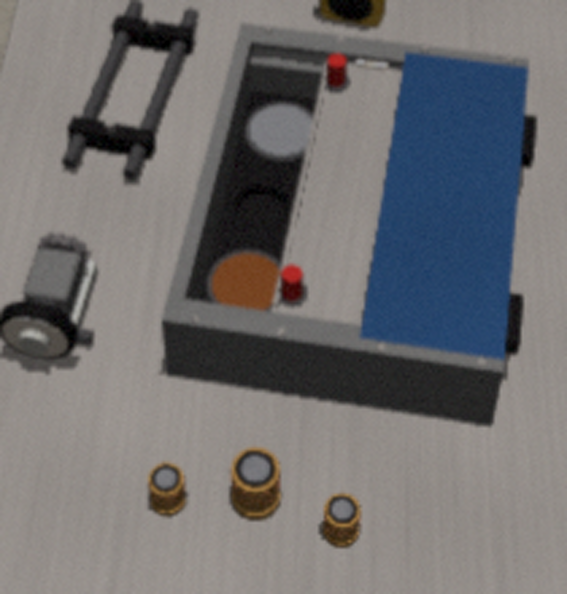

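View pics/t1.png

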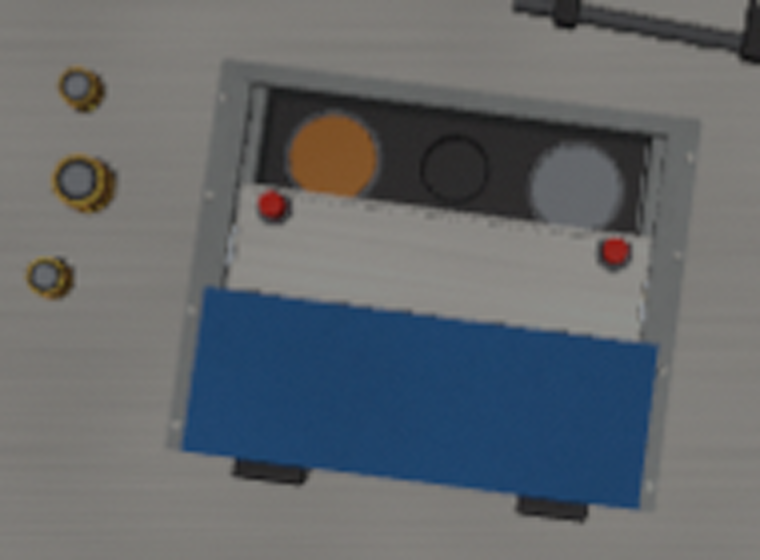

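```bash
cat > fit.py <<'E'
from h import *
from scipy.optimize import least_squares
C={'top':cam('top'),'side':cam('side')}
hx,hy=.1375,.170
M=np.array([[hx,hy,.086],[hx,-hy,.086],[-hx,-hy,.086],[-hx,hy,.086]])
obs={'top':[(235.5,220),(355,235),(343.75,332.5),(222,317)],'side':[(286.1,334.3),(315,224.3),(420.2,238),(411.3,349)]}
def W(p,X):
    c,s=np.cos(p[2]),np.sin(p[2]);X=np.atleast_2d(X);return np.c_[p[0]+c*X[:,0]-s*X[:,1],p[1]+s*X[:,0]+c*X[:,1],X[:,2]]
for k in (['top'],['side'],['top','side']):
    f=lambda p:np.concatenate([(proj(C[n],W(p,M))-np.array(obs[n])).ravel() for n in k])
    r=least_squares(f,[.55,0,-.1]);print(k,np.round(r.x,4),np.round(r.fun,1))
p=r.x
print('pocket',W(p,[.0875,0,.016]))
# eyepiece tops (48) top zoomed
tp=np.array([[80,90],[80,180],[47,277]])/4+[180,205]
print('eye top',pix2plane(C['top'],tp,.048)[:,:2])
sd=np.array([[166,478],[256,467],[342,507]])/2.7+[225,215]
print('eye side',pix2plane(C['side'],sd,.048)[:,:2])
kt=np.array([[271,203],[614,250]])/4+[180,205]
ks=np.array([[291,275],[337,60]])/2.7+[225,215]
for n,q in(('top',kt),('side',ks)):
    k=pix2plane(C[n],q,.105)[:,:2]; d=k-p[:2];c,s=np.cos(p[2]),np.sin(p[2])
    print(n,'knobs',k,'own',np.c_[c*d[:,0]+s*d[:,1],-s*d[:,0]+c*d[:,1]])
for n in ('top','side'): print(n,'pocket px',proj(C[n],W(p,[.0875,0,.030])))
E
python3 fit.py
```

```text
['top'] [ 0.4985 -0.0153 -0.1186] [-0.1 -0.3  0.5 -0.5  0.2  0.3 -0.6  0.5]
['side'] [ 0.4947 -0.014  -0.1154] [-0.6 -0.9 -1.2 -1.1  0.5 -2.2  1.1  2.9]
['top', 'side'] [ 0.4963 -0.0147 -0.1164] [-0.4  0.6  0.1  0.1  0.1  1.  -0.8  1.4 -1.4 -1.2 -1.7 -1.4 -0.1 -2.4
  0.3  2.6]
pocket [[ 0.58316775 -0.02483965  0.016     ]]
eye top [[0.63802513 0.24355452]
 [0.57303311 0.24150195]
 [0.5035438  0.26291118]]
eye side [[0.63878589 0.25676325]
 [0.57005914 0.24403685]
 [0.50292026 0.27343196]]
top knobs [[ 0.5514287   0.09834314]
 [ 0.52018728 -0.138313  ]] own [[ 0.04166795  0.11866251]
 [ 0.03812586 -0.12002057]]
side knobs [[ 0.54933395  0.10356239]
 [ 0.51752088 -0.1358309 ]] own [[ 0.03898116  0.12360312]
 [ 0.03518921 -0.11786497]]
top pocket px [[293.44933105 247.74016396]]
side pocket px [[321.14474784 290.24243168]]
```

```bash
cat > plan.py <<'E'
from h import *
# target pose helper: print body-frame turn (deg) and shift (cm) from the current pose to goal
YAW=-0.1164
def goalR(yaw=YAW,flip=1):
    x=np.array([0,0,-1.]);y=flip*np.array([-np.sin(yaw),np.cos(yaw),0]);return np.c_[x,y,np.cross(x,y)]
def delta(xyz,yaw=YAW,flip=1):
    s=get_state();A=rot(s['orientation']);G=goalR(yaw,flip)
    rv=np.degrees(R.from_matrix(A.T@G).as_rotvec());d=np.array(xyz)-s['tcp_pos']
    print('clock',s['clock'],'turn',rv.round(2),'shift in cur tool',(100*A.T@d).round(2),'shift in goal tool',(100*G.T@d).round(2))
E
python3 - <<'E'
from plan import *
print(rot(get_state()['orientation']).round(3))
for f in(1,-1):delta([.571,.243,.20],flip=f)
E
```

```text
[[ 0.     0.303  0.953]
 [ 0.     0.953 -0.303]
 [-1.     0.     0.   ]]
clock 0.7 turn [-1.097e+01  0.000e+00 -1.000e-02] shift in cur tool [  3.13 -17.05  47.05] shift in goal tool [  3.13 -25.69  42.95]
clock 0.7 turn [ 1.6903e+02 -1.0000e-02 -0.0000e+00] shift in cur tool [  3.13 -17.05  47.05] shift in goal tool [  3.13  25.69 -42.95]
```

Request:
step_arm(targets=[[[-5.5,0,0],[0.3,-1.8,4.6],8.5],[[-5.5,0,0],[0.3,-2.2,4.4],8.5],[[0,0,0],[0.3,-2.5,4.2],8.5],[[0,0,0],[0.3,-2.5,4.2],8.5],[[0,0,0],[0.3,-2.5,4.2],8.5],[[0,0,0],[0.3,-2.5,4.2],8.5],[[0,0,0],[0.3,-2.5,4.2],8.5],[[0,0,0],[0.3,-2.5,4.2],8.5],[[0,0,0],[0.3,-2.5,4.2],8.5],[[0,0,0],[0.3,-2.5,4.2],8.5]], force=40)

```text
clock: 1.7
tcp_pos: [0.5631, 0.2472, 0.2014]
orientation: [0.706, 0.041, 0.706, -0.041]
wrist_force: [-0.2, 0.7, -0.0]
finger_gap: 0.085
```

Run:
```python
from plan import *
s=get_state();im=read_camera('wrist');save(im,'w1.png')
c=cam('wrist',s);print(s['tcp_pos'],s['wrist_force'],c[3])
for d in silhouettes('wrist','eyepiece')[:4]:
    m=d['mask'];ys,xs=np.nonzero(m);print(d['p'],np.round(d['extent'],1))
delta([.571,.243,.12])
print(proj(c,[[.571,.243,.048]]))
```

```text
[0.56312377 0.24720416 0.20136961] [-0.23545726  0.71148444 -0.04654114] [0.49321512 0.25501181 0.34599886]
0.89 [291.3 193.2  49.6  63.5]
0.89 [319.7 114.   39.   39.8]
clock 1.8 turn [-0.35  0.09  0.05] shift in cur tool [ 8.01 -0.08  0.49] shift in goal tool [ 8.01 -0.09  0.5 ]
[[315.83036155 230.51793687]]
```

View pics/w1.png

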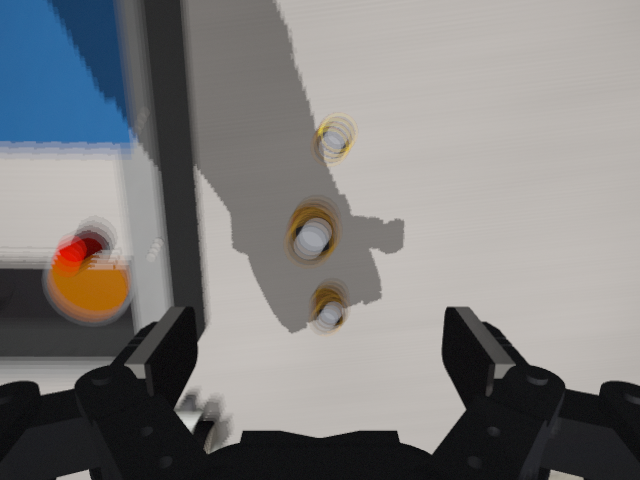

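Blurred (arm still settling): middle eyepiece about (313,238). Retake.

Run:
```python
from plan import *
s=get_state();im=read_camera('wrist');save(im,'w2.png')
c=cam('wrist',s);print(s['clock'],s['tcp_pos'],np.abs(s['qvel']).max())
print(proj(c,[[.571,.243,.048]]))
cv2.imwrite('pics/w2c.png',cv2.resize(im[80:350,200:420,::-1],None,fx=2.2,fy=2.2,interpolation=cv2.INTER_CUBIC))
```

```text
1.8 [0.56612964 0.24450554 0.20011809] 0.07033584424271629
[[319.27573509 226.41366125]]
```

View pics/w2c.png

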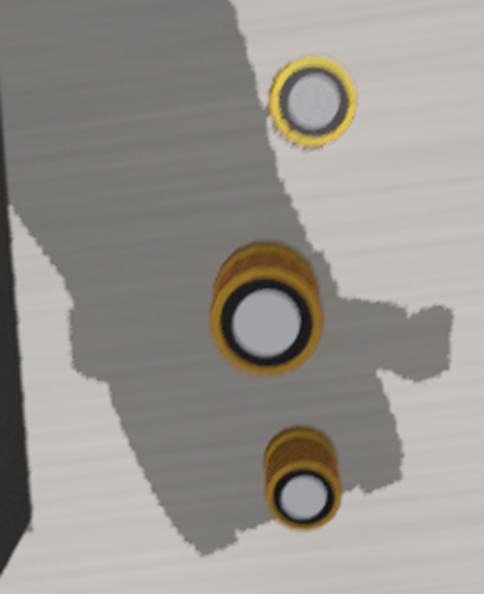

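Run:
```python
from plan import *
s=get_state();c=cam('wrist',s)
e=pix2plane(c,[[320.9,225],[320.9-25,225],[320.9+25,225]],.048);print(e)
delta([e[0][0],e[0][1],.1]);delta([e[0][0],e[0][1],.018])
# neighbours
print(pix2plane(c,[[342.7,126],[337.7,305]],.035))
```

```text
[[0.56743364 0.24621319 0.048     ]
 [0.56521341 0.22797179 0.048     ]
 [0.56965446 0.26445065 0.048     ]]
clock 1.85 turn [-0.24 -0.03  0.02] shift in cur tool [10.03  0.04  0.37] shift in goal tool [10.03  0.04  0.37]
clock 1.85 turn [-0.24 -0.03  0.02] shift in cur tool [18.23  0.04  0.38] shift in goal tool [18.23  0.04  0.37]
[[0.49988109 0.27018431 0.035     ]
 [0.63863533 0.25134295 0.035     ]]
```

Request:
step_arm(targets=[[[0,0,0],[1.7,0,0.1],8.5],[[0,0,0],[2.5,0,0.1],8.5],[[0,0,0],[2.5,0,0.1],8.5],[[0,0,0],[2,0,0.1],8.5],[[0,0,0],[1,0,0],8.5],[[0,0,0],[0,0,0],8.5],[[0,0,0],[0,0,0],8.5],[[0,0,0],[0,0,0],8.5],[[0,0,0],[0,0,0],8.5],[[0,0,0],[0,0,0],8.5]])

```text
clock: 2.85
tcp_pos: [0.5662, 0.2484, 0.1052]
orientation: [0.706, 0.041, 0.705, -0.041]
wrist_force: [0.5, 0.1, -0.7]
finger_gap: 0.0852
```

Run:
```python
from plan import *
s=get_state();im=read_camera('wrist');save(im,'w3.png')
c=cam('wrist',s);print(s['tcp_pos'],s['wrist_force'],np.abs(s['qvel']).max())
print(proj(c,[[.5675,.246,.048]]))
for d in silhouettes('wrist','eyepiece')[:4]: print(d['p'],np.round(d['extent'],1))
```

```text
[0.56615318 0.24837264 0.10522365] [ 0.48992069  0.13967806 -0.70482587] 0.00592960130889114
[[316.12590382 265.58197256]]
0.94 [310.3 324.5  49.7  74.8]
0.93 [274.3 216.3  73.7  94.4]
0.65 [312.6 104.6  60.2  56.1]
```

View pics/w3.png

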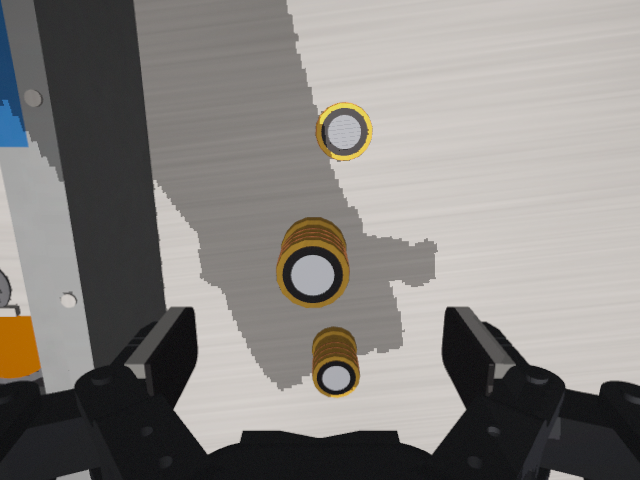

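Run:
```python
from plan import *
s=get_state();c=cam('wrist',s)
e=pix2plane(c,[[313,271],[277,271],[349,271]],.048);print(e)
delta([e[0][0],e[0][1],.018])
print(pix2plane(c,[[336,376]],.035))
```

```text
[[0.56984162 0.2439023  0.048     ]
 [0.56768425 0.22549776 0.048     ]
 [0.57199547 0.2623064  0.048     ]]
clock 2.95 turn [ 0.02  0.05 -0.02] shift in cur tool [ 8.68 -0.39  0.43] shift in goal tool [ 8.68 -0.38  0.44]
[[0.64169055 0.24865483 0.035     ]]
```

Request:
step_arm(targets=[[[0,0,0],[1.5,-0.4,0.4],8.5],[[0,0,0],[2.5,0,0],8.5],[[0,0,0],[2.5,0,0],8.5],[[0,0,0],[1.5,0,0],8.5],[[0,0,0],[0.4,0,0],8.5],[[0,0,0],[0,0,0],8.5],[[0,0,0],[0,0,0],3.0],[[0,0,0],[0,0,0],3.0],[[0,0,0],[0,0,0],3.0],[[0,0,0],[0,0,0],3.0]], force=30)

```text
clock: 3.95
tcp_pos: [0.5699, 0.2441, 0.0214]
orientation: [0.707, 0.041, 0.705, -0.041]
wrist_force: [-0.5, 0.7, 3.9]
finger_gap: 0.0366
```

Run:
```python
from plan import *
s=get_state();im=read_camera('wrist');save(im,'w4.png')
print(s)
```

```text
{'clock': 3.95, 'joint_pos': array([ 2.75228517e-01,  5.31625151e-01, -1.59118094e-01,  8.78091676e-01,
        1.76138732e-04,  3.90951341e-01]), 'qvel': array([ 0.00141197,  0.00144543, -0.00085038, -0.00251679, -0.00079514,
       -0.00135714]), 'tau': array([-2.72359829e-01, -5.35354328e+01,  2.45273423e+01, -4.68397129e-02,
       -6.06880803e-02, -2.48132535e-03]), 'tcp_pos': array([0.56987113, 0.2441126 , 0.02139807]), 'orientation': array([ 0.70655808,  0.04117688,  0.70528811, -0.0406057 ]), 'wrist_force': array([-0.48697989,  0.73988407,  3.8783801 ]), 'ft_torque': array([0.02412608, 0.09878818, 0.00737746]), 'finger_gap': 0.036639747036158764}
```

View pics/w4.png

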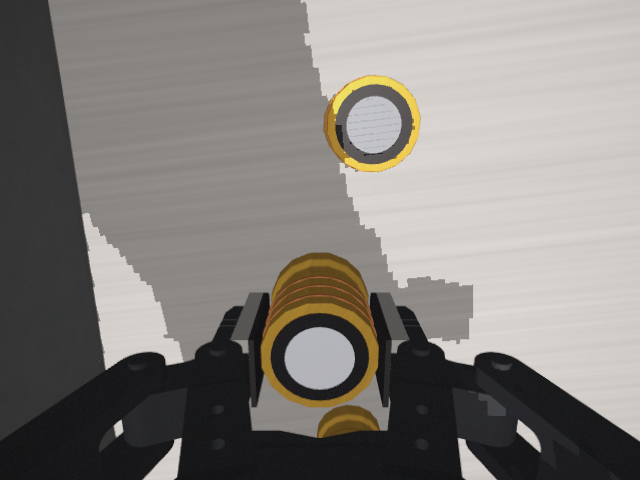

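Request:
step_arm(targets=[[[0,0,0],[-1.0,0,0],3.0],[[0,0,0],[-2.5,0,0],3.0],[[0,0,0],[-3.5,0,0],3.0],[[0,0,0],[-3.5,-1.5,0],3.0],[[0,0,0],[-2.0,-3.5,0],3.0],[[0,0,0],[0,-4,0],3.0],[[0,0,0],[0,-4,0],3.0],[[0,0,0],[0,-3.5,0],3.0],[[0,0,0],[0,-1.5,0],3.0],[[0,0,0],[0,0,0],3.0]])

```text
clock: 5.0
tcp_pos: [0.548, 0.0632, 0.1456]
orientation: [0.706, 0.042, 0.706, -0.042]
wrist_force: [-1.1, 0.7, -0.6]
finger_gap: 0.0367
```

Run:
```python
from plan import *
read_camera('side');read_camera('side')
s=get_state();im=read_camera('wrist');save(im,'w5.png')
c=cam('wrist',s);print(s['tcp_pos'],s['wrist_force'],s['finger_gap'],np.abs(s['qvel']).max())
print(proj(c,[[.5832,-.0248,.03]]))
```

```text
[0.54840171 0.06533082 0.14547322] [ 0.14185365 -0.35945016 -1.41813212] 0.0368619331299607 0.024042561932936704
[[193.86896171 297.47427954]]
```

View pics/w5.png

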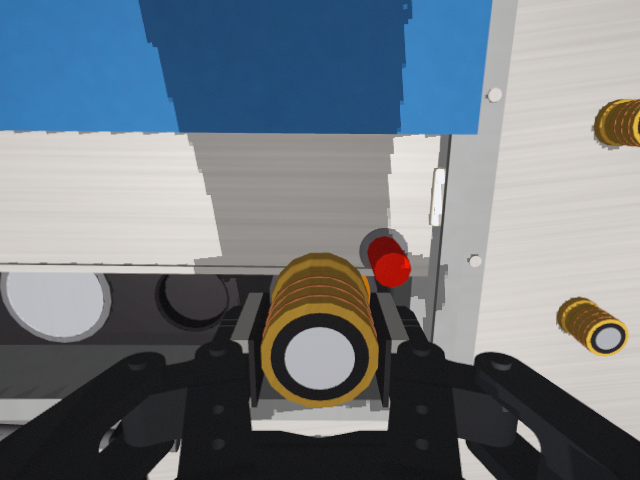

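Run:
```python
from plan import *
s=get_state();c=cam('wrist',s)
im=cv2.imread('pics/w5.png')
P=[.5832,-.0248,.03]
th=np.linspace(0,2*np.pi,60,endpoint=False)
for u in proj(c,np.c_[P[0]+.023*np.cos(th),P[1]+.023*np.sin(th),np.full(60,.03)]): cv2.circle(im,tuple(int(round(8*v)) for v in u),4,(0,255,0),-1,cv2.LINE_AA,3)
cv2.imwrite('pics/w5c.png',cv2.resize(im[240:440,130:420],None,fx=2.7,fy=2.7,interpolation=cv2.INTER_CUBIC))
zt=s['tcp_pos'][2]-.0214+.048
e=pix2plane(c,[[320,359],[262,359],[378,359]],zt);A=rot(s['orientation'])
print('eye rel tool cm',100*(e-s['tcp_pos'])@A)
delta([.5832,-.0248,.13])
```

```text
eye rel tool cm [[-2.66002842 -0.02726029  0.34854385]
 [-2.66128818 -1.88995018  0.34642921]
 [-2.65876884  1.83505757  0.34840795]]
clock 5.15 turn [ 0.07 -0.   -0.04] shift in cur tool [ 1.53 -8.61  4.5 ] shift in goal tool [ 1.54 -8.6   4.51]
```

View pics/w5c.png

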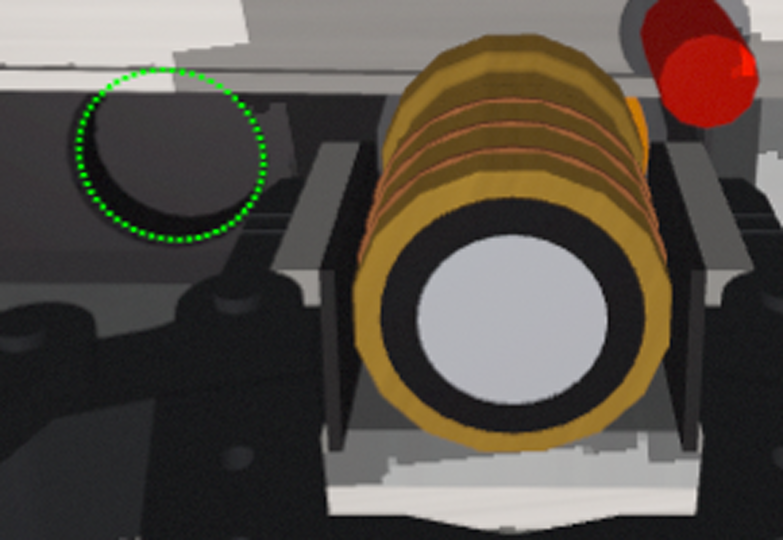

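Run:
```python
from plan import *
from scipy.optimize import least_squares
m=camera_model('wrist');K,D,_,_=cam('top');K=np.array([[m['fx'],0,m['cx']],[0,m['fy'],m['cy']],[0,0,1]]);D=np.array(m['dist_coeffs'])
T=np.array(m['T_tool_cam']);c=(K,D,T[:3,:3],T[:3,3])
th=np.linspace(0,2*np.pi,200)
def circ(x,y,z,r): return proj(c,np.c_[np.full(200,x),y+r*np.cos(th),z+r*np.sin(th)])
def f(q):
    t=circ(q[0]-.048,q[1],q[2],.019);b=circ(q[0],q[1],q[2],.020)
    return np.array([t[:,0].min()-260.7,t[:,0].max()-378.9,t[:,1].min()-303,t[:,1].max()-407.4,b[:,1].min()-253])
r=least_squares(f,[.02,0,0]);print(r.x,r.fun)
```

```text
[ 0.02212195 -0.00034066  0.003305  ] [ 0.17764099 -0.17767036  0.11826135  0.0990115  -0.28477595]
```

Run:
```python
from plan import *
for i in range(4):
    s=get_state();print(s['clock'],s['tcp_pos'].round(4),s['wrist_force'].round(1))
    im=read_camera('wrist' if i else 'side')
    if i==0: save(im,'s5.png')
delta([.5832,-.0248,.13])
```

```text
5.15 [0.5484 0.0658 0.1454] [-0.   0.6 -1.3]
5.2 [0.5484 0.0661 0.1453] [ 0.1 -0.4 -1.8]
5.25 [0.5484 0.0662 0.1452] [ 0.7  0.1 -1.7]
5.3 [0.5484 0.0662 0.1452] [ 0.3  0.1 -2.4]
clock 5.35 turn [ 0.13 -0.01 -0.01] shift in cur tool [ 1.52 -8.64  4.5 ] shift in goal tool [ 1.52 -8.63  4.52]
```

Run:
```python
from plan import *
s=get_state();c=cam('wrist',s)
im=read_camera('wrist')
a=im[250:345,140:270].astype(float);a=np.clip(a*2.6-40,0,255).astype(np.uint8)[:,:,::-1]
cv2.imwrite('pics/w6c.png',cv2.resize(a,None,fx=6,fy=6,interpolation=cv2.INTER_CUBIC))
print(proj(c,[[.5832,-.0248,.03]]))
```

```text
[[192.52046785 297.59123423]]
```

View pics/w6c.png

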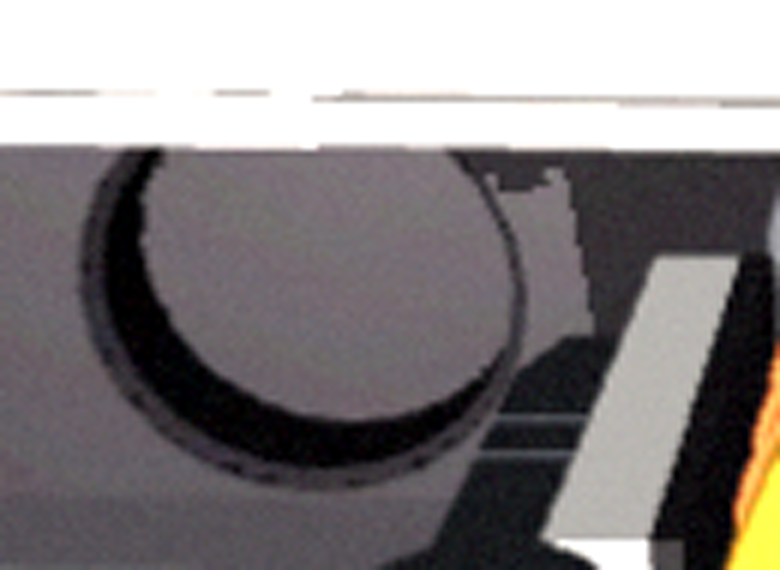

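Run:
```python
from plan import *
from scipy.optimize import least_squares
s=get_state();c=cam('wrist',s);A=rot(s['orientation'])
th=np.linspace(0,2*np.pi,200)
def ff(obs,fr):
    def f(q):
        r=.023 if not fr else q[2]
        u=proj(c,np.c_[q[0]+r*np.cos(th),q[1]+r*np.sin(th),np.full(200,.03)])
        return np.array([u[:,0].min()-obs[0],u[:,0].max()-obs[1],u[:,1].max()-obs[2]])
    r=least_squares(f,[.583,-.025]+([.023] if fr else []));print(r.x,r.fun);return r.x
for obs in ([157.2,227,328],[153.7,227.5,331.7]):
    for fr in (0,1):
        q=ff(obs,fr); print('rel tool',((np.array([q[0],q[1],.03])-s['tcp_pos'])@A*100).round(2))
```

```text
[ 0.58288521 -0.02512324] [ 0.65193223 -0.65699235 -0.03323596]
rel tool [11.52 -8.66  4.47]
[ 0.58248766 -0.02503916  0.02343005] [-2.84217094e-14  0.00000000e+00  5.68434189e-14]
rel tool [11.52 -8.66  4.43]
[ 0.5854756  -0.02667861] [ 2.72921761 -2.75047559 -0.13902047]
rel tool [11.52 -8.79  4.75]
[ 0.58380973 -0.02632426  0.02480265] [ 0.00000000e+00  0.00000000e+00 -5.68434189e-14]
rel tool [11.52 -8.77  4.58]
```

Request:
step_arm(targets=[[[0,0,0],[0,-2.0,1.0],3.0],[[0,0,0],[0,-3.0,1.5],3.0],[[0,0,0],[0,-2.6,1.2],3.0],[[0,0,0],[0,-1.0,0.5],3.0],[[0,0,0],[1.5,0,0],3.0],[[0,0,0],[2.5,0,0],3.0],[[0,0,0],[2.5,0,0],3.0],[[0,0,0],[1.3,0,0],3.0],[[0,0,0],[0.5,0,0],3.0],[[0,0,0],[0,0,0],3.0]])

```text
clock: 6.4
tcp_pos: [0.5799, -0.0248, 0.062]
orientation: [0.706, 0.041, 0.706, -0.041]
wrist_force: [-0.3, 0.0, -1.5]
finger_gap: 0.0365
```

Run:
```python
from plan import *
save(read_camera('side'),'s6.png');read_camera('top')
s=get_state();im=read_camera('wrist');save(im,'w7.png')
print(s['clock'],s['tcp_pos'],s['wrist_force'],s['finger_gap'])
delta([.5832,-.0248,.0374])
a=im[200:420,180:460].astype(float);a=np.clip(a*1.8,0,255).astype(np.uint8)[:,:,::-1]
cv2.imwrite('pics/w7c.png',cv2.resize(a,None,fx=2.7,fy=2.7,interpolation=cv2.INTER_CUBIC))
```

```text
6.5 [ 0.58095784 -0.02517805  0.06333846] [-0.2468503   0.14550233 -1.89091318] 0.037032136886992514
clock 6.55 turn [0.05 0.12 0.  ] shift in cur tool [2.61 0.07 0.2 ] shift in goal tool [2.61 0.07 0.2 ]
```

View pics/w7c.png

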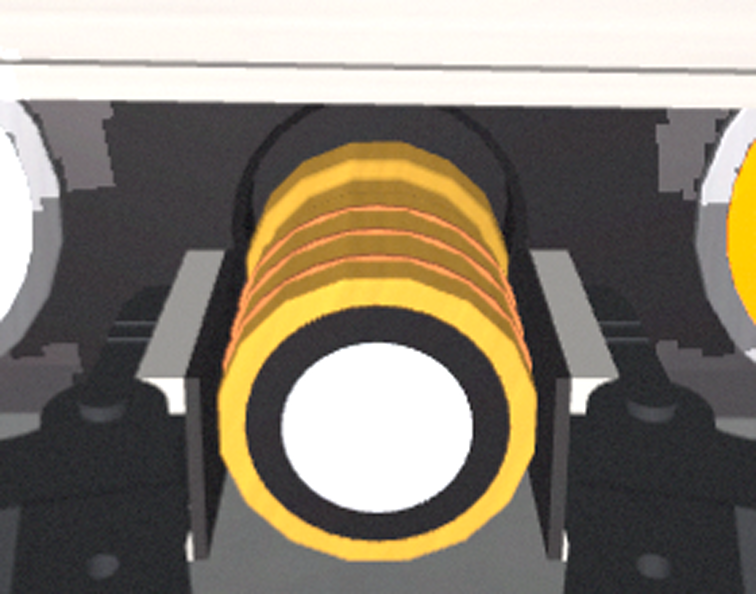

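Run:
```python
import cv2
a=cv2.imread('pics/s6.png');cv2.imwrite('pics/s6c.png',cv2.resize(a[215:375,265:435],None,fx=3.5,fy=3.5,interpolation=cv2.INTER_CUBIC))
```

```text
(no output)
```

View pics/s6c.png

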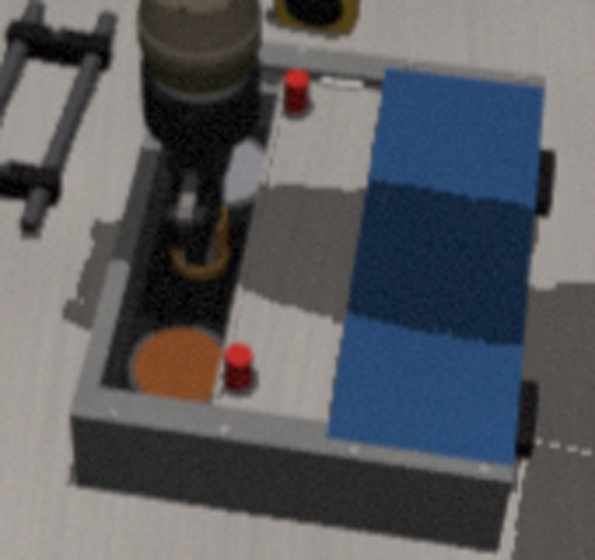

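Run:
```python
from plan import *
from scipy.optimize import least_squares
s=get_state();c=cam('wrist',s);A=rot(s['orientation'])
th=np.linspace(0,2*np.pi,400)
for obs,r in (([235/2.7+180,528/2.7+180,102/2.7+200],.0248),([252/2.7+180,508/2.7+180,109/2.7+200],.0232)):
    def f(q):
        u=proj(c,np.c_[q[0]+q[2]*np.cos(th),q[1]+q[2]*np.sin(th),np.full(400,.03)])
        return np.array([u[:,0].min()-obs[0],u[:,0].max()-obs[1],u[:,1].min()-obs[2]])
    q=least_squares(f,[.583,-.025,r]).x;print(q,'rel tool',((np.array([q[0],q[1],.03])-s['tcp_pos'])@A*100).round(2))
```

```text
[ 0.58617173 -0.02553385  0.0250144 ] rel tool [3.36 0.03 0.5 ]
[ 0.58413942 -0.02555402  0.021797  ] rel tool [3.35 0.01 0.3 ]
```

Request:
step_arm(targets=[[[0,0,0],[0,0.05,0.1],3.0],[[0,0,0],[0.4,0,0],3.0],[[0,0,0],[0.4,0,0],3.0],[[0,0,0],[0.4,0,0],3.0],[[0,0,0],[0.4,0,0],3.0],[[0,0,0],[0.4,0,0],3.0],[[0,0,0],[0.3,0,0],3.0],[[0,0,0],[0.2,0,0],3.0],[[0,0,0],[0,0,0],3.0],[[0,0,0],[0,0,0],3.0]])

```text
clock: 7.55
tcp_pos: [0.5811, -0.0249, 0.0374]
orientation: [0.706, 0.041, 0.706, -0.041]
wrist_force: [-1.0, 0.8, 0.8]
finger_gap: 0.037
```

Run:
```python
from plan import *
im=read_camera('wrist');s=get_state()
print(s['clock'],s['tcp_pos'],s['wrist_force'],s['finger_gap'],s['ft_torque'])
a=im[200:420,180:460].astype(float);a=np.clip(a*1.8,0,255).astype(np.uint8)[:,:,::-1]
cv2.imwrite('pics/w8c.png',cv2.resize(a,None,fx=2.7,fy=2.7,interpolation=cv2.INTER_CUBIC))
```

```text
7.6 [ 0.5811419  -0.02488636  0.03743368] [-0.29858941 -0.0480273   0.54260381] 0.03714122740658787 [ 0.02585533  0.21658814 -0.02947661]
```

View pics/w8c.png

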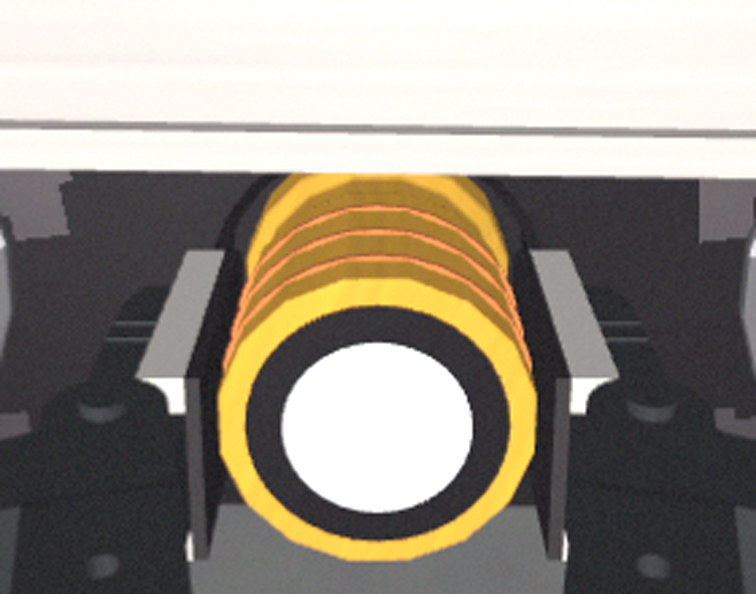

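Request:
step_arm(targets=[[[0,0,0],[0.05,0,0],3.0],[[0,0,0],[0,0,0],3.9],[[0,0,0],[0,0,0],4.2],[[0,0,0],[0,0,0],5.0],[[0,0,0],[0,0,0],6.0],[[0,0,0],[0,0,0],6.0],[[0,0,0],[-0.5,0,0],6.0],[[0,0,0],[-1.5,0,0],6.0],[[0,0,0],[-2.5,0,0],6.0],[[0,0,0],[-3.5,0,0],6.0]])

```text
clock: 8.6
tcp_pos: [0.5797, -0.0247, 0.1163]
orientation: [0.705, 0.041, 0.707, -0.041]
wrist_force: [0.5, -0.2, -0.3]
finger_gap: 0.0601
```

Run:
```python
from plan import *
im=read_camera('wrist');im=read_camera('wrist');s=get_state()
print(s['clock'],s['tcp_pos'],s['wrist_force'],s['finger_gap'])
save(im,'w9.png')
```

```text
8.7 [ 0.58449777 -0.02546631  0.12212306] [ 0.33446196 -0.48939349 -0.98273186] 0.06004262170230619
```

View pics/w9.png

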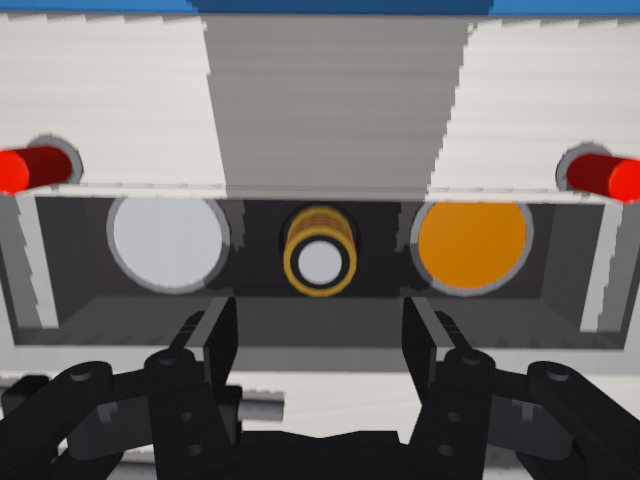

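Eyepiece stands upright in the pocket at (320,262); knobs at (12,170) and (626,180).

Run:
```python
from plan import *
s=get_state();im=read_camera('wrist');save(im,'w10.png');c=cam('wrist',s)
print(s['tcp_pos'])
hsv=cv2.cvtColor(im,cv2.COLOR_RGB2HSV);m=((hsv[...,0]<6)|(hsv[...,0]>174))&(hsv[...,1]>150)&(hsv[...,2]>60)
n,l,st,ce=cv2.connectedComponentsWithStats(m.astype(np.uint8))
for i in range(1,n):
    if st[i][4]>100: print(st[i])
b=np.hstack([im[110:240,0:110],im[110:240,530:640]])[:,:,::-1]
cv2.imwrite('pics/w10c.png',cv2.resize(b,None,fx=3.5,fy=3.5,interpolation=cv2.INTER_CUBIC))
```

```text
[ 0.58449777 -0.02546631  0.12212306]
[   0  141   70   50 2785]
[ 569  148   71   51 2842]
```

View pics/w10c.png

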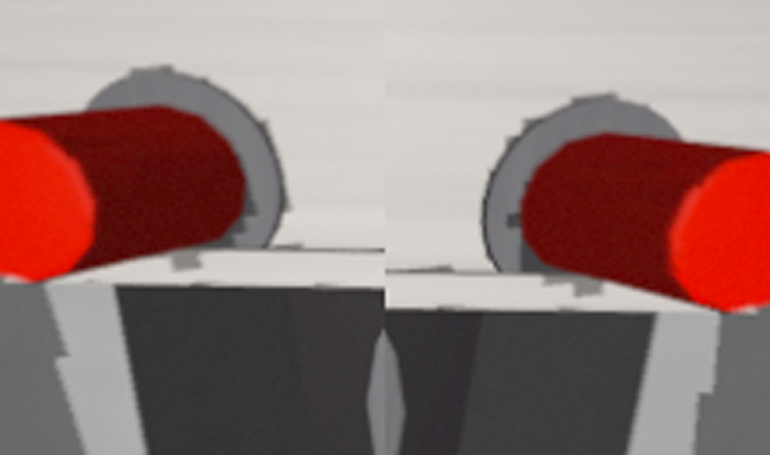

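```bash
cat > own.py <<'E'
from plan import *
P=np.array([.4963,-.0147]);
def own(X):
    X=np.atleast_2d(X)[:,:2]-P;c,s=np.cos(YAW),np.sin(YAW);return np.c_[c*X[:,0]+s*X[:,1],-s*X[:,0]+c*X[:,1]]
def world(o,z):
    c,s=np.cos(YAW),np.sin(YAW);return [P[0]+c*o[0]-s*o[1],P[1]+s*o[0]+c*o[1],z]
def st():
    s=get_state();o=own(s['tcp_pos'])[0]*1000
    A=rot(s['orientation']);f=A.T@s['wrist_force']
    print('t %.2f own x %.1f y %.1f z %.1f  f tool(x dn,y,z fwd) %s gap %.1f'%(s['clock'],o[0],o[1],s['tcp_pos'][2]*1000,f.round(1),s['finger_gap']*1000))
    return s
E
python3 - <<'E'
from own import *
s=st();c=cam('wrist',s)
print('knob R,L',own(pix2plane(c,[[4,167.7],[634,176]],.105))*1000)
print('eyetop',own(pix2plane(c,[[320,262]],.064))*1000)
for y in (.120,-.120): delta(world([0.010,y],.12))
E
```

```text
t 8.75 own x 87.7 y -0.4 z 119.9  f tool(x dn,y,z fwd) [ 0.2 -0.2 -0.3] gap 60.0
knob R,L [[  35.06039848 -119.77759   ]
 [  38.2076893   118.04019808]]
eyetop [[87.2053476  -0.68367687]]
clock 8.75 turn [0.03 0.35 0.02] shift in cur tool [-0.06 12.05 -7.77] shift in goal tool [-1.000e-02  1.204e+01 -7.770e+00]
clock 8.75 turn [0.03 0.35 0.02] shift in cur tool [ -0.05 -11.95  -7.78] shift in goal tool [-1.000e-02 -1.196e+01 -7.770e+00]
```

Request:
step_arm(targets=[[[0,0,0],[0,-1.5,-1.5],0],[[0,0,0],[0,-3.0,-2.5],0],[[0,0,0],[0,-3.5,-2.5],0],[[0,0,0],[0,-3.0,-1.5],0],[[0,0,0],[0,-1.0,-0.6],0],[[0,0,0],[1.0,0,0],0],[[0,0,0],[1.5,0,0],0],[[0,0,0],[0.8,0,0],0],[[0,0,0],[0,0,0],0],[[0,0,0],[0,0,0],0]])

```text
clock: 9.75
tcp_pos: [0.4821, -0.1334, 0.0834]
orientation: [0.706, 0.041, 0.706, -0.04]
wrist_force: [0.5, -0.2, 0.5]
finger_gap: -0.0
```

Run:
```python
from own import *
save(read_camera('wrist'),'w11.png');s=st();delta(world([0.002,-.120],.083))
```

```text
t 9.80 own x -0.0 y -119.8 z 83.8  f tool(x dn,y,z fwd) [0.9 0.4 0. ] gap 0.0
clock 9.8 turn [ 0.09  0.   -0.01] shift in cur tool [ 0.08 -0.02  0.2 ] shift in goal tool [ 0.08 -0.02  0.2 ]
```

View pics/w11.png

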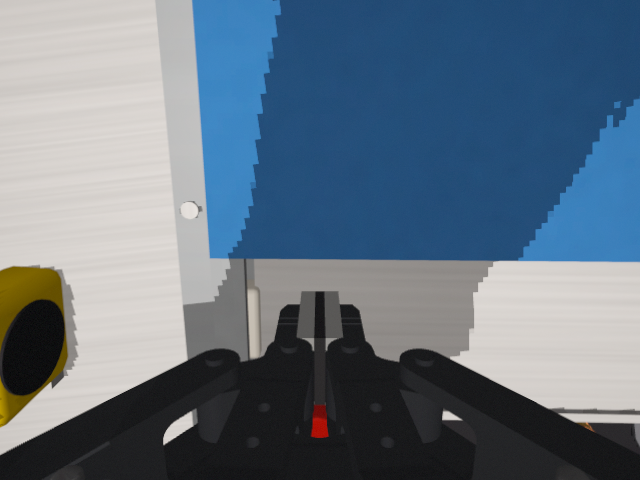

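Request:
step_arm(targets=[[[0,0,0],[0,0,0.4],0],[[0,0,0],[0,0,0.5],0],[[0,0,0],[0,0,0.4],0],[[0,0,0],[0,0,0.2],0],[[0,0,0],[0,0,0.2],0],[[0,0,0],[0,0,0.2],0],[[0,0,0],[0,0,0.2],0],[[0,0,0],[0,0,0.2],0],[[0,0,0],[0,0,0.1],0],[[0,0,0],[0,0,0],0]])

```text
clock: 10.8
tcp_pos: [0.5058, -0.1366, 0.0837]
orientation: [0.706, 0.041, 0.706, -0.041]
wrist_force: [-2.4, 1.5, 0.8]
finger_gap: 0.0002
```

```bash
cat > kn.py <<'E'
from own import *
def knobs(name='side',fn=None):
    im=read_camera(name);c=cam(name)
    if fn: 
        b=im[215:375,265:435] if name=='side' else im[205:345,200:370]
        cv2.imwrite('pics/'+fn,cv2.resize(b[:,:,::-1],None,fx=3,fy=3,interpolation=cv2.INTER_CUBIC))
    i=im.astype(int);m=(i[...,0]>110)&(i[...,1]<60)&(i[...,2]<60)
    n,l,s,ce=cv2.connectedComponentsWithStats(m.astype(np.uint8))
    out=[(s[k][4],ce[k]) for k in range(1,n) if s[k][4]>4]
    for a,u in out: print(name,'knob own(z=.095)',(own(pix2plane(c,[u],.095))*1000).round(1)[0],'area',a)
E
python3 - <<'E'
from kn import *
s=st();knobs('top');knobs('side','s12.png');s=st()
E
```

```text
t 10.80 own x 23.6 y -120.0 z 83.7  f tool(x dn,y,z fwd) [-0.8  1.2 -2.6] gap 0.2
top knob own(z=.095) [ 44.1 122. ] area 24
side knob own(z=.095) [ 41.6 116.6] area 33
t 10.90 own x 23.6 y -120.0 z 83.7  f tool(x dn,y,z fwd) [ 0.1  1.4 -2.1] gap -0.2
```

View pics/s12.png

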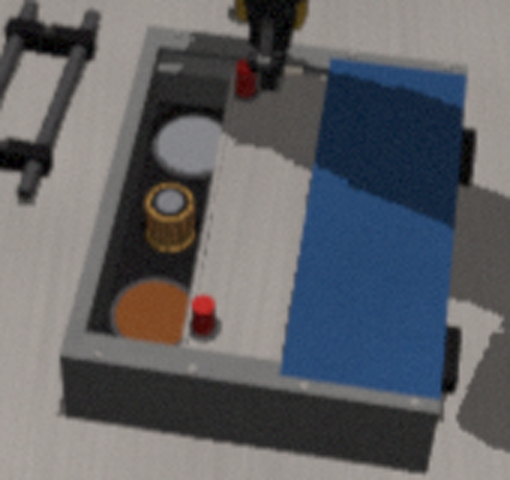

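Request:
step_arm(targets=[[[0,0,0],[0,0,-0.5],0],[[0,0,0],[0,1.5,-0.5],0],[[0,0,0],[0,3.5,0],0],[[0,0,0],[0,4.5,0],0],[[0,0,0],[0,4.5,0],0],[[0,0,0],[0,4.5,0],0],[[0,0,0],[0,3.5,0],0],[[0,0,0],[0,1.5,0],0],[[0,0,0],[0,0.5,0],0],[[0,0,0],[0,0,0],0]])

```text
clock: 11.9
tcp_pos: [0.5235, 0.1028, 0.0838]
orientation: [0.706, 0.041, 0.706, -0.041]
wrist_force: [-0.8, -0.3, -0.1]
finger_gap: 0.0001
```

Run:
```python
from kn import *
s=st();knobs('top');knobs('side');s=st()
```

```text
t 11.90 own x 13.3 y 119.9 z 83.8  f tool(x dn,y,z fwd) [ 0.1 -0.4 -0.8] gap 0.1
top knob own(z=.095) [  46.3 -119.2] area 26
t 12.00 own x 13.5 y 118.7 z 83.8  f tool(x dn,y,z fwd) [-0.6  0.1  0.2] gap -0.1
```

Request:
step_arm(targets=[[[0,0,0],[0,0,0.3],0],[[0,0,0],[0,0,0.2],0],[[0,0,0],[0,0,0.2],0],[[0,0,0],[0,0,0.2],0],[[0,0,0],[0,0,0.2],0],[[0,0,0],[0,0,0.2],0],[[0,0,0],[0,0,0.2],0],[[0,0,0],[0,0,0.2],0],[[0,0,0],[0,0,0],0],[[0,0,0],[0,0,0],0]])

```text
clock: 13.0
tcp_pos: [0.54, 0.1004, 0.0835]
orientation: [0.706, 0.041, 0.706, -0.041]
wrist_force: [-2.8, -1.7, 0.5]
finger_gap: 0.0
```

Run:
```python
from kn import *
s=st();knobs('top','t13.png')
```

```text
t 13.00 own x 30.1 y 119.4 z 83.5  f tool(x dn,y,z fwd) [-0.5 -2.1 -2.6] gap 0.0
top knob own(z=.095) [  48.1 -119.2] area 26
```

View pics/t13.png

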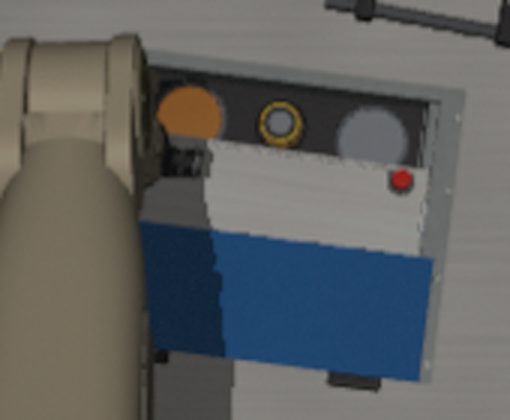

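Request:
step_arm(targets=[[[0,0,0],[0,0,-0.6],0],[[0,0,0],[0,-1.5,-0.6],0],[[0,0,0],[0,-3.5,0],0],[[0,0,0],[0,-4.5,0],0],[[0,0,0],[0,-4.5,0],0],[[0,0,0],[0,-4.5,0],0],[[0,0,0],[0,-3.5,0],0],[[0,0,0],[0,-1.5,0],0],[[0,0,0],[0,-0.4,0],0],[[0,0,0],[0,0,0.3],0]])

```text
clock: 14.05
tcp_pos: [0.5034, -0.1355, 0.0838]
orientation: [0.706, 0.041, 0.706, -0.041]
wrist_force: [-0.8, 0.2, -0.4]
finger_gap: -0.0002
```

Request:
step_arm(targets=[[[0,0,0],[0,0,0.2],0],[[0,0,0],[0,0,0.2],0],[[0,0,0],[0,0,0.2],0],[[0,0,0],[0,0,0.2],0],[[0,0,0],[0,0,0.2],0],[[0,0,0],[0,0,0.2],0],[[0,0,0],[0,0,0.2],0],[[0,0,0],[0,0,0.1],0],[[0,0,0],[0,0,0],0],[[0,0,0],[0,0,0],0]])

```text
clock: 15.05
tcp_pos: [0.5183, -0.1368, 0.0834]
orientation: [0.706, 0.041, 0.706, -0.04]
wrist_force: [-3.3, 2.0, 0.3]
finger_gap: -0.0001
```

Run:
```python
from kn import *
s=st();knobs('top');knobs('side')
```

```text
t 15.05 own x 36.1 y -118.7 z 83.4  f tool(x dn,y,z fwd) [-0.3  1.6 -3.5] gap -0.1
top knob own(z=.095) [ 54.8 122.3] area 24
side knob own(z=.095) [ 52.5 116.9] area 31
```

Request:
step_arm(targets=[[[0,0,0],[0,0,-0.5],0],[[0,0,0],[0,1.5,-0.5],0],[[0,0,0],[0,3.5,0],0],[[0,0,0],[0,4.5,0],0],[[0,0,0],[0,4.5,0],0],[[0,0,0],[0,4.5,0],0],[[0,0,0],[0,3.5,0],0],[[0,0,0],[0,1.4,0],0],[[0,0,0],[0,0.4,0],0],[[0,0,0],[0,0,0.4],0]])

```text
clock: 16.15
tcp_pos: [0.5401, 0.0997, 0.0839]
orientation: [0.706, 0.041, 0.706, -0.041]
wrist_force: [-0.4, 0.1, -0.3]
finger_gap: -0.0
```

Request:
step_arm(targets=[[[0,0,0],[0,0,0.2],0],[[0,0,0],[0,0,0.2],0],[[0,0,0],[0,0,0.2],0],[[0,0,0],[0,0,0.2],0],[[0,0,0],[0,0,0.2],0],[[0,0,0],[0,0,0.2],0],[[0,0,0],[0,0,0.2],0],[[0,0,0],[0,0,0.2],0],[[0,0,0],[0,0,0],0],[[0,0,0],[0,0,0],0]])

```text
clock: 17.15
tcp_pos: [0.5561, 0.0973, 0.0835]
orientation: [0.706, 0.041, 0.706, -0.041]
wrist_force: [-3.7, -0.5, 1.2]
finger_gap: -0.0002
```

Run:
```python
from kn import *
s=st();knobs('top')
```

```text
t 17.15 own x 46.4 y 118.1 z 83.5  f tool(x dn,y,z fwd) [-1.2 -0.9 -3.6] gap -0.2
top knob own(z=.095) [  61.3 -119.8] area 26
```

Request:
step_arm(targets=[[[0,0,0],[0,0,-0.6],0],[[0,0,0],[0,-1.5,-0.6],0],[[0,0,0],[0,-3.5,0],0],[[0,0,0],[0,-4.5,0],0],[[0,0,0],[0,-4.5,0],0],[[0,0,0],[0,-4.5,0],0],[[0,0,0],[0,-3.5,0],0],[[0,0,0],[0,-1.5,0],0],[[0,0,0],[0,-0.4,0],0],[[0,0,0],[0,0,0.3],0]])

```text
clock: 18.2
tcp_pos: [0.5193, -0.1385, 0.0838]
orientation: [0.706, 0.041, 0.706, -0.041]
wrist_force: [0.8, -0.5, 0.1]
finger_gap: 0.0005
```

Request:
step_arm(targets=[[[0,0,0],[0,0,0.2],0],[[0,0,0],[0,0,0.2],0],[[0,0,0],[0,0,0.2],0],[[0,0,0],[0,0,0.2],0],[[0,0,0],[0,0,0.2],0],[[0,0,0],[0,0,0.2],0],[[0,0,0],[0,0,0.2],0],[[0,0,0],[0,0,0.1],0],[[0,0,0],[0,0,0],0],[[0,0,0],[0,0,0],0]])

```text
clock: 19.2
tcp_pos: [0.5346, -0.1403, 0.0836]
orientation: [0.706, 0.041, 0.706, -0.041]
wrist_force: [-2.0, 2.1, -0.8]
finger_gap: -0.0001
```

Run:
```python
from kn import *
s=st();knobs('top');knobs('side')
```

```text
t 19.20 own x 52.6 y -120.3 z 83.6  f tool(x dn,y,z fwd) [ 0.8  1.9 -2.2] gap -0.1
top knob own(z=.095) [ 71.4 122.4] area 25
side knob own(z=.095) [ 68.8 116.2] area 34
```

Request:
step_arm(targets=[[[0,0,0],[0,0,-0.5],0],[[0,0,0],[0,1.5,-0.5],0],[[0,0,0],[0,3.5,0],0],[[0,0,0],[0,4.5,0],0],[[0,0,0],[0,4.5,0],0],[[0,0,0],[0,4.5,0],0],[[0,0,0],[0,3.5,0],0],[[0,0,0],[0,1.5,0],0],[[0,0,0],[0,0.5,0],0],[[0,0,0],[0,0,0.4],0]])

```text
clock: 20.3
tcp_pos: [0.556, 0.099, 0.0839]
orientation: [0.706, 0.04, 0.706, -0.041]
wrist_force: [0.5, -0.5, -0.4]
finger_gap: -0.0
```

Request:
step_arm(targets=[[[0,0,0],[0,0,0.2],0],[[0,0,0],[0,0,0.2],0],[[0,0,0],[0,0,0.2],0],[[0,0,0],[0,0,0.2],0],[[0,0,0],[0,0,0.2],0],[[0,0,0],[0,0,0.2],0],[[0,0,0],[0,0,0.2],0],[[0,0,0],[0,0,0.2],0],[[0,0,0],[0,0,0],0],[[0,0,0],[0,0,0],0]])

```text
clock: 21.3
tcp_pos: [0.5719, 0.0966, 0.0835]
orientation: [0.706, 0.041, 0.706, -0.041]
wrist_force: [-4.0, -2.4, 1.3]
finger_gap: 0.0002
```

Run:
```python
from kn import *
s=st();knobs('top','t14.png')
```

```text
t 21.30 own x 62.1 y 119.3 z 83.5  f tool(x dn,y,z fwd) [-1.3 -2.9 -3.7] gap 0.2
top knob own(z=.095) [  77.8 -119.1] area 27
```

View pics/t14.png

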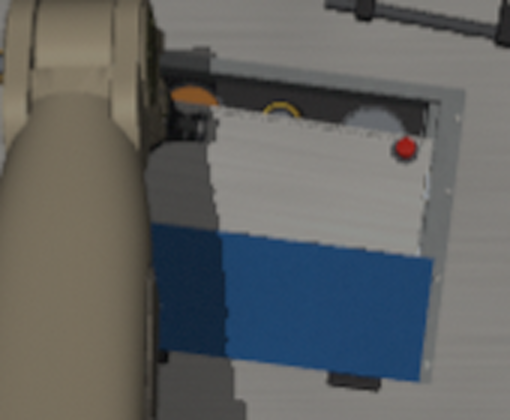

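Request:
step_arm(targets=[[[0,0,0],[0,0,-0.6],0],[[0,0,0],[0,-1.5,-0.6],0],[[0,0,0],[0,-3.5,0],0],[[0,0,0],[0,-4.5,0],0],[[0,0,0],[0,-4.5,0],0],[[0,0,0],[0,-4.5,0],0],[[0,0,0],[0,-3.5,0],0],[[0,0,0],[0,-1.5,0],0],[[0,0,0],[0,-0.4,0],0],[[0,0,0],[0,0,0.3],0]])

```text
clock: 22.35
tcp_pos: [0.5353, -0.1394, 0.0838]
orientation: [0.706, 0.041, 0.706, -0.041]
wrist_force: [-0.8, 0.6, -0.4]
finger_gap: 0.0
```

Request:
step_arm(targets=[[[0,0,0],[0,0,0.2],0],[[0,0,0],[0,0,0.2],0],[[0,0,0],[0,0,0.2],0],[[0,0,0],[0,0,0.2],0],[[0,0,0],[0,0,0.2],0],[[0,0,0],[0,0,0.2],0],[[0,0,0],[0,0,0.2],0],[[0,0,0],[0,0,0.1],0],[[0,0,0],[0,0,0],0],[[0,0,0],[0,0,0],0]])

```text
clock: 23.35
tcp_pos: [0.5509, -0.1414, 0.0837]
orientation: [0.706, 0.041, 0.706, -0.041]
wrist_force: [-1.8, 1.2, -0.6]
finger_gap: -0.0001
```

Run:
```python
from kn import *
s=st();knobs('top');knobs('side')
```

```text
t 23.35 own x 68.9 y -119.6 z 83.7  f tool(x dn,y,z fwd) [ 0.6  0.9 -2. ] gap -0.1
top knob own(z=.095) [ 87.7 122.5] area 25
side knob own(z=.095) [ 84.5 116.6] area 32
```

Request:
step_arm(targets=[[[0,0,0],[0,0,-0.5],0],[[0,0,0],[0,1.5,-0.5],0],[[0,0,0],[0,3.5,0],0],[[0,0,0],[0,4.5,0],0],[[0,0,0],[0,4.5,0],0],[[0,0,0],[0,4.5,0],0],[[0,0,0],[0,3.5,0],0],[[0,0,0],[0,1.5,0],0],[[0,0,0],[0,0.4,0],0],[[0,0,0],[0,0,0.4],0]])

```text
clock: 24.45
tcp_pos: [0.5718, 0.0971, 0.0839]
orientation: [0.706, 0.04, 0.706, -0.041]
wrist_force: [-0.8, 0.3, 0.2]
finger_gap: 0.0001
```

Request:
step_arm(targets=[[[0,0,0],[0,0,0.2],0],[[0,0,0],[0,0,0.2],0],[[0,0,0],[0,0,0.2],0],[[0,0,0],[0,0,0.2],0],[[0,0,0],[0,0,0.2],0],[[0,0,0],[0,0,0.2],0],[[0,0,0],[0,0,0.2],0],[[0,0,0],[0,0,0.1],0],[[0,0,0],[0,0,0],0],[[0,0,0],[0,0,0],0]])

```text
clock: 25.45
tcp_pos: [0.587, 0.0952, 0.0836]
orientation: [0.706, 0.041, 0.706, -0.041]
wrist_force: [-3.8, -2.3, 0.3]
finger_gap: -0.0003
```

Run:
```python
from kn import *
s=st();knobs('top')
```

```text
t 25.45 own x 77.4 y 119.7 z 83.6  f tool(x dn,y,z fwd) [-0.3 -2.7 -3.5] gap -0.3
top knob own(z=.095) [  94.3 -119.1] area 27
```

Request:
step_arm(targets=[[[0,0,0],[0,0,-0.6],0],[[0,0,0],[0,-1.5,-0.5],0],[[0,0,0],[0,-3.5,0],0],[[0,0,0],[0,-4.5,0],0],[[0,0,0],[0,-4.5,0],0],[[0,0,0],[0,-4.5,0],0],[[0,0,0],[0,-3.5,0],0],[[0,0,0],[0,-1.5,0],0],[[0,0,0],[0,-0.4,0],0],[[0,0,0],[0,0,0.3],0]])

```text
clock: 26.5
tcp_pos: [0.5513, -0.1412, 0.0839]
orientation: [0.706, 0.041, 0.706, -0.041]
wrist_force: [-1.1, 0.3, -0.0]
finger_gap: 0.0
```

Request:
step_arm(targets=[[[0,0,0],[0,0,0.2],0],[[0,0,0],[0,0,0.2],0],[[0,0,0],[0,0,0.2],0],[[0,0,0],[0,0,0.2],0],[[0,0,0],[0,0,0.2],0],[[0,0,0],[0,0,0.2],0],[[0,0,0],[0,0,0.2],0],[[0,0,0],[0,0,0.1],0],[[0,0,0],[0,0,0],0],[[0,0,0],[0,0,0],0]])

```text
clock: 27.5
tcp_pos: [0.5668, -0.1432, 0.0837]
orientation: [0.706, 0.041, 0.706, -0.041]
wrist_force: [-0.2, 1.4, -0.3]
finger_gap: -0.0001
```

Run:
```python
from kn import *
s=st();knobs('top');knobs('side')
```

```text
t 27.50 own x 85.0 y -119.4 z 83.7  f tool(x dn,y,z fwd) [ 0.3  1.4 -0.4] gap -0.1
top knob own(z=.095) [102.9 122.8] area 25
side knob own(z=.095) [ 99.8 117.5] area 31
```

Request:
step_arm(targets=[[[0,0,0],[0,0,-0.5],0],[[0,0,0],[0,1.5,-0.5],0],[[0,0,0],[0,3.5,0],0],[[0,0,0],[0,4.5,0],0],[[0,0,0],[0,4.5,0],0],[[0,0,0],[0,4.5,0],0],[[0,0,0],[0,3.5,0],0],[[0,0,0],[0,1.5,0],0],[[0,0,0],[0,0.4,0],0],[[0,0,0],[0,0,0.4],0]])

```text
clock: 28.6
tcp_pos: [0.5876, 0.0953, 0.0839]
orientation: [0.706, 0.04, 0.706, -0.041]
wrist_force: [0.2, -0.2, -0.3]
finger_gap: -0.0002
```

Request:
step_arm(targets=[[[0,0,0],[0,0,0.2],0],[[0,0,0],[0,0,0.2],0],[[0,0,0],[0,0,0.2],0],[[0,0,0],[0,0,0.1],0],[[0,0,0],[0,0,0.1],0],[[0,0,0],[0,0,0.1],0],[[0,0,0],[0,0,0],0],[[0,0,0],[0,0,0],0],[[0,0,0],[0,0,0],0],[[0,0,0],[0,0,0],0]])

```text
clock: 29.6
tcp_pos: [0.5972, 0.0942, 0.0837]
orientation: [0.706, 0.041, 0.706, -0.041]
wrist_force: [-1.7, -0.4, -0.2]
finger_gap: 0.0
```

Run:
```python
from kn import *
s=st();knobs('top')
```

```text
t 29.60 own x 87.6 y 119.9 z 83.7  f tool(x dn,y,z fwd) [ 0.2 -0.6 -1.6] gap 0.0
top knob own(z=.095) [ 109.6 -119.8] area 27
```

Request:
step_arm(targets=[[[0,0,0],[0,0,0.05],0],[[0,0,0],[0,0,0.05],0],[[0,0,0],[0,0,0.05],0],[[0,0,0],[0,0,0.05],0],[[0,0,0],[0,0,0],0],[[0,0,0],[0,0,0],0],[[0,0,0],[0,0,0],0],[[0,0,0],[0,0,0],0],[[0,0,0],[0,0,0],0],[[0,0,0],[0,0,0],0]])

```text
clock: 30.65
tcp_pos: [0.5991, 0.0939, 0.0838]
orientation: [0.706, 0.041, 0.706, -0.041]
wrist_force: [-1.2, -0.8, -1.7]
finger_gap: 0.0002
```

Run:
```python
from kn import *
s=st();knobs('top')
```

```text
t 30.65 own x 89.5 y 119.8 z 83.8  f tool(x dn,y,z fwd) [ 1.7 -0.9 -1.1] gap 0.2
top knob own(z=.095) [ 109.9 -119.7] area 26
```

Request:
step_arm(targets=[[[0,0,0],[0,0,-0.5],0],[[0,0,0],[0,-1.5,-0.4],0],[[0,0,0],[0,-3.5,0],0],[[0,0,0],[0,-4.5,0],0],[[0,0,0],[0,-4.5,0],0],[[0,0,0],[0,-4.5,0],0],[[0,0,0],[0,-3.5,0],0],[[0,0,0],[0,-1.5,0],0],[[0,0,0],[0,-0.4,0],0],[[0,0,0],[0,0,0.4],0]])

```text
clock: 31.7
tcp_pos: [0.5659, -0.143, 0.0839]
orientation: [0.706, 0.041, 0.706, -0.041]
wrist_force: [-0.1, 0.6, -0.4]
finger_gap: 0.0002
```

Request:
step_arm(targets=[[[0,0,0],[0,0,0.1],0],[[0,0,0],[0,0,0.1],0],[[0,0,0],[0,0,0.1],0],[[0,0,0],[0,0,0.05],0],[[0,0,0],[0,0,0.05],0],[[0,0,0],[0,0,0.05],0],[[0,0,0],[0,0,0.05],0],[[0,0,0],[0,0,0],0],[[0,0,0],[0,0,0],0],[[0,0,0],[0,0,0],0]])

```text
clock: 32.7
tcp_pos: [0.571, -0.1432, 0.0834]
orientation: [0.706, 0.041, 0.706, -0.041]
wrist_force: [-3.4, 4.5, 0.2]
finger_gap: -0.0
```

Run:
```python
from kn import *
s=st();knobs('top');knobs('side')
```

```text
t 32.70 own x 89.1 y -118.9 z 83.4  f tool(x dn,y,z fwd) [-0.1  4.1 -3.9] gap -0.0
top knob own(z=.095) [112.9 121.5] area 25
side knob own(z=.095) [111.2 116.3] area 34
```

Request:
step_arm(targets=[[[0,0,0],[0,0,0.05],0],[[0,0,0],[0,0,0.05],0],[[0,0,0],[0,0,0.05],0],[[0,0,0],[0,0,0],0],[[0,0,0],[0,0,0],0],[[0,0,0],[0,0,0],0],[[0,0,0],[0,0,0],0],[[0,0,0],[0,0,0],0],[[0,0,0],[0,0,0],0],[[0,0,0],[0,0,0],0]])

```text
clock: 33.8
tcp_pos: [0.571, -0.1432, 0.0834]
orientation: [0.705, 0.041, 0.707, -0.041]
wrist_force: [-7.0, 4.1, 3.1]
finger_gap: -0.0001
```

Run:
```python
from kn import *
s=st();knobs('top');knobs('side')
```

```text
t 33.80 own x 89.1 y -118.9 z 83.4  f tool(x dn,y,z fwd) [-3.1  3.2 -7.5] gap -0.1
top knob own(z=.095) [113.6 121.8] area 27
side knob own(z=.095) [111.1 116.4] area 32
```

Request:
step_arm(targets=[[[0,0,0],[0,0,0.05],0],[[0,0,0],[0,0,0.05],0],[[0,0,0],[0,0,0],0],[[0,0,0],[0,0,0],0],[[0,0,0],[0,0,0],0],[[0,0,0],[0,0,0],0],[[0,0,0],[0,0,0],0],[[0,0,0],[0,0,0],0],[[0,0,0],[0,0,0],0],[[0,0,0],[0,0,0],0]])

```text
clock: 34.9
tcp_pos: [0.5711, -0.1432, 0.0833]
orientation: [0.704, 0.041, 0.708, -0.041]
wrist_force: [-10.5, 4.1, 5.1]
finger_gap: -0.0
```

Run:
```python
from kn import *
s=st();knobs('top');knobs('side')
```

```text
t 34.90 own x 89.2 y -118.9 z 83.3  f tool(x dn,y,z fwd) [ -5.1   2.9 -10.9] gap -0.0
top knob own(z=.095) [113.6 121.8] area 27
side knob own(z=.095) [111.3 116.5] area 33
```

Right end is solid at ~11 N. Now the left end.

Request:
step_arm(targets=[[[0,0,0],[0,0,-0.6],0],[[0,0,0],[0,1.5,-0.6],0],[[0,0,0],[0,3.5,0],0],[[0,0,0],[0,4.5,0],0],[[0,0,0],[0,4.5,0],0],[[0,0,0],[0,4.5,0],0],[[0,0,0],[0,3.5,0],0],[[0,0,0],[0,1.4,0],0],[[0,0,0],[0,0.4,0],0],[[0,0,0],[0,0,0.4],0]])

```text
clock: 36.0
tcp_pos: [0.5933, 0.0936, 0.0839]
orientation: [0.706, 0.041, 0.706, -0.041]
wrist_force: [0.6, -0.9, -0.4]
finger_gap: -0.0
```

Run:
```python
from kn import *
knobs('top');s=st()
```

```text
top knob own(z=.095) [ 112.5 -119.6] area 26
t 36.05 own x 85.0 y 118.0 z 84.0  f tool(x dn,y,z fwd) [-0.6 -0.1  0.7] gap 0.2
```

Request:
step_arm(targets=[[[0,0,0],[0,0,0.1],0],[[0,0,0],[0,0,0.1],0],[[0,0,0],[0,0,0.1],0],[[0,0,0],[0,0,0.05],0],[[0,0,0],[0,0,0.05],0],[[0,0,0],[0,0,0.05],0],[[0,0,0],[0,0,0.05],0],[[0,0,0],[0,0,0.05],0],[[0,0,0],[0,0,0],0],[[0,0,0],[0,0,0],0]])

```text
clock: 37.05
tcp_pos: [0.5989, 0.0929, 0.0838]
orientation: [0.706, 0.041, 0.706, -0.041]
wrist_force: [0.4, 0.1, 1.0]
finger_gap: -0.0003
```

Run:
```python
from kn import *
knobs('top');s=st()
```

```text
top knob own(z=.095) [ 112.7 -119.8] area 25
t 37.10 own x 89.4 y 118.8 z 83.8  f tool(x dn,y,z fwd) [ 0.1 -0.1  0.9] gap -0.1
```

Request:
step_arm(targets=[[[0,0,0],[0,0,0.05],0],[[0,0,0],[0,0,0.05],0],[[0,0,0],[0,0,0.05],0],[[0,0,0],[0,0,0.05],0],[[0,0,0],[0,0,0.05],0],[[0,0,0],[0,0,0],0],[[0,0,0],[0,0,0],0],[[0,0,0],[0,0,0],0],[[0,0,0],[0,0,0],0],[[0,0,0],[0,0,0],0]])

```text
clock: 38.1
tcp_pos: [0.6004, 0.0927, 0.0836]
orientation: [0.705, 0.041, 0.707, -0.041]
wrist_force: [-4.5, 0.9, 2.7]
finger_gap: 0.0001
```

Run:
```python
from kn import *
knobs('top');s=st()
```

```text
top knob own(z=.095) [ 112.8 -119.5] area 27
t 38.15 own x 90.8 y 118.7 z 83.6  f tool(x dn,y,z fwd) [-2.9 -0.3 -5. ] gap 0.2
```

Request:
step_arm(targets=[[[0,0,0],[0,0,0.05],0],[[0,0,0],[0,0,0.05],0],[[0,0,0],[0,0,0.05],0],[[0,0,0],[0,0,0],0],[[0,0,0],[0,0,0],0],[[0,0,0],[0,0,0],0],[[0,0,0],[0,0,0],0],[[0,0,0],[0,0,0],0],[[0,0,0],[0,0,0],0],[[0,0,0],[0,0,0],0]])

```text
clock: 39.15
tcp_pos: [0.6003, 0.0927, 0.0836]
orientation: [0.704, 0.041, 0.708, -0.041]
wrist_force: [-8.4, 0.5, 5.6]
finger_gap: -0.0
```

Run:
```python
from kn import *
knobs('top');s=st()
```

```text
top knob own(z=.095) [ 112.8 -119.5] area 27
t 39.20 own x 90.9 y 118.7 z 83.6  f tool(x dn,y,z fwd) [-5.5 -0.1 -9.3] gap 0.3
```

Request:
step_arm(targets=[[[0,0,0],[0,0,-0.6],0],[[0,0,0],[0,-1.5,-0.6],0],[[0,0,0],[0,-3.5,0],0],[[0,0,0],[0,-4.5,0],0],[[0,0,0],[0,-4.5,0],0],[[0,0,0],[0,-4.5,0],0],[[0,0,0],[0,-3.5,0],0],[[0,0,0],[0,-1.5,0],0],[[0,0,0],[0,-0.3,0],0],[[0,0,0],[0,0,0.3],0]])

```text
clock: 40.2
tcp_pos: [0.5661, -0.143, 0.0838]
orientation: [0.706, 0.041, 0.706, -0.041]
wrist_force: [0.6, 0.5, -0.2]
finger_gap: 0.0001
```

Request:
step_arm(targets=[[[0,0,0],[0,0,0.1],0],[[0,0,0],[0,0,0.05],0],[[0,0,0],[0,0,0.05],0],[[0,0,0],[0,0,0.05],0],[[0,0,0],[0,0,0.05],0],[[0,0,0],[0,0,0.05],0],[[0,0,0],[0,0,0],0],[[0,0,0],[0,0,0],0],[[0,0,0],[0,0,0],0],[[0,0,0],[0,0,0],0]])

```text
clock: 41.2
tcp_pos: [0.5699, -0.1434, 0.0838]
orientation: [0.706, 0.041, 0.706, -0.041]
wrist_force: [-0.6, 0.1, -0.1]
finger_gap: -0.0001
```

Run:
```python
from kn import *
knobs('top');s=st()
```

```text
top knob own(z=.095) [114.8 121.8] area 24
t 41.25 own x 88.0 y -119.4 z 83.8  f tool(x dn,y,z fwd) [-0.3  0.1  0.1] gap 0.2
```

Request:
step_arm(targets=[[[0,0,0],[0,0,0.1],0],[[0,0,0],[0,0,0.05],0],[[0,0,0],[0,0,0.05],0],[[0,0,0],[0,0,0.05],0],[[0,0,0],[0,0,0.05],0],[[0,0,0],[0,0,0.05],0],[[0,0,0],[0,0,0.05],0],[[0,0,0],[0,0,0],0],[[0,0,0],[0,0,0],0],[[0,0,0],[0,0,0],0]])

```text
clock: 42.25
tcp_pos: [0.571, -0.1435, 0.0836]
orientation: [0.704, 0.041, 0.708, -0.041]
wrist_force: [-8.8, -0.0, 6.1]
finger_gap: -0.0001
```

Run:
```python
from kn import *
knobs('top');s=st()
```

```text
top knob own(z=.095) [114.8 121.8] area 24
t 42.30 own x 89.1 y -119.3 z 83.6  f tool(x dn,y,z fwd) [-6.4 -0.2 -9.8] gap 0.2
```

Request:
step_arm(targets=[[[0,0,0],[0,0,-0.5],0],[[0,0,0],[-1.5,0,-0.6],0],[[0,0,0],[-3,1,0],0],[[0,0,0],[-3,3,0],0],[[0,0,0],[-1.5,4,0],0],[[0,0,0],[0,3,0],0],[[0,0,0],[0,1,0],0],[[0,0,0],[0,0,0],0],[[0,0,0],[0,0,0],0],[[0,0,0],[0,0,0],0]])

```text
clock: 43.3
tcp_pos: [0.5766, -0.0246, 0.1736]
orientation: [0.706, 0.041, 0.706, -0.041]
wrist_force: [0.3, -0.6, -1.0]
finger_gap: -0.0002
```

Run:
```python
from kn import *
s=st();im=read_camera('wrist');save(im,'w20.png')
a=im[120:330].astype(float);a=np.clip(a*1.3,0,255).astype(np.uint8)[:,:,::-1]
cv2.imwrite('pics/w20L.png',cv2.resize(a[:,:300],None,fx=2.6,fy=2.6,interpolation=cv2.INTER_CUBIC))
cv2.imwrite('pics/w20R.png',cv2.resize(a[:,340:],None,fx=2.6,fy=2.6,interpolation=cv2.INTER_CUBIC))
```

```text
t 43.30 own x 81.0 y -0.5 z 173.6  f tool(x dn,y,z fwd) [ 1.  -0.6  0.4] gap -0.2
```

View pics/w20.png

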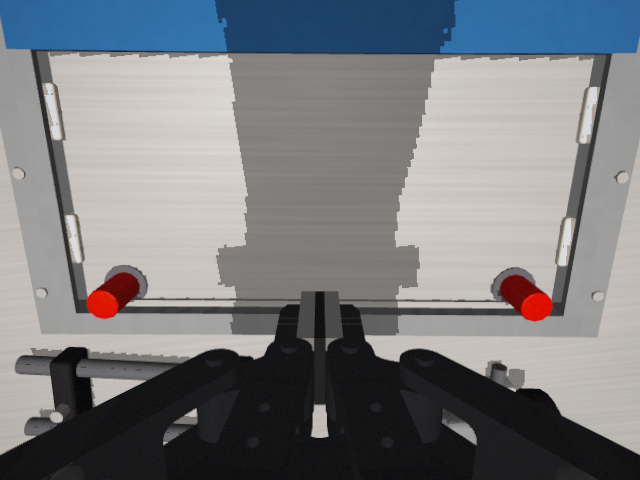

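Run:
```python
import cv2,numpy as np
a=cv2.imread('pics/w20.png')
b=np.vstack([cv2.resize(a[270:345,30:240],None,fx=3.7,fy=3.7,interpolation=cv2.INTER_CUBIC),cv2.resize(a[270:345,420:630],None,fx=3.7,fy=3.7,interpolation=cv2.INTER_CUBIC)])
cv2.imwrite('pics/w20z.png',np.clip(b.astype(float)*1.2,0,255).astype(np.uint8))
```

```text
(no output)
```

View pics/w20z.png

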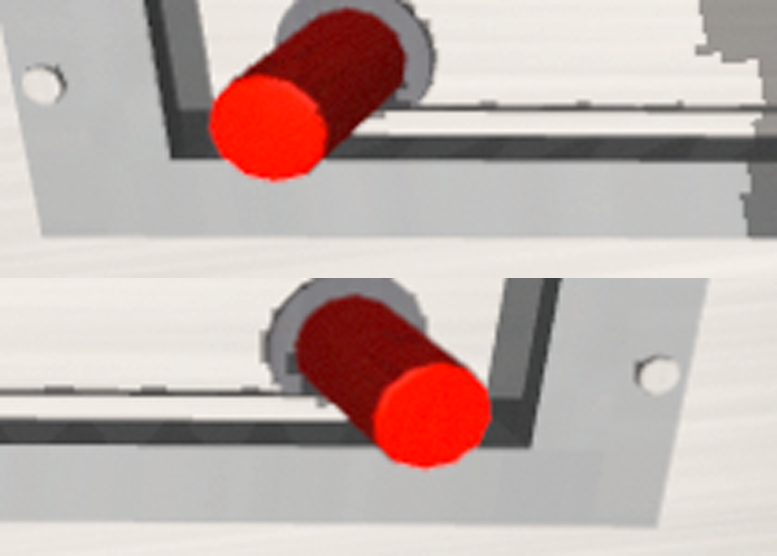

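Run:
```python
from kn import *
YAW=-0.1244
import own as o; o.YAW=YAW
s=st();c=cam('wrist',s)
for y in (.1,-.1):
  for g in (0,.001,.002):
    u=proj(c,[o.world([.1235-g,y],.075),o.world([.1235,y],.086)]);print(y,g,u.round(1).tolist(),(u[1]-u[0])[1].round(2))
```

```text
t 43.35 own x 80.9 y 0.1 z 173.5  f tool(x dn,y,z fwd) [ 0.2 -0.1 -0.2] gap -0.1
0.1 0 [[477.2, 305.9], [483.8, 313.6]] 7.74
0.1 0.001 [[477.4, 304.4], [483.8, 313.6]] 9.19
0.1 0.002 [[477.6, 303.0], [483.8, 313.6]] 10.64
-0.1 0 [[162.3, 303.9], [155.7, 311.6]] 7.66
-0.1 0.001 [[162.1, 302.5], [155.7, 311.6]] 9.11
-0.1 0.002 [[162.0, 301.0], [155.7, 311.6]] 10.56
```

Run:
```python
from kn import *
im=read_camera('top');save(im,'t30.png');im=read_camera('side');save(im,'s30.png');s=st();print(s['wrist_force'])
for l in ['tape_measure','follow_focus','rods']:
    print(l,[np.round(d['extent'],1).tolist() for d in find_in('top',l)[:1]])
```

```text
t 43.45 own x 80.9 y -0.4 z 173.5  f tool(x dn,y,z fwd) [0.5 0.3 0.1] gap -0.0
[ 0.09558341  0.27496292 -0.53915807]
tape_measure [[379.6, 259.9, 14.2, 29.1]]
follow_focus [[237.1, 175.4, 35.3, 23.0]]
rods [[310.4, 182.3, 73.7, 40.0]]
```

View pics/s30.png

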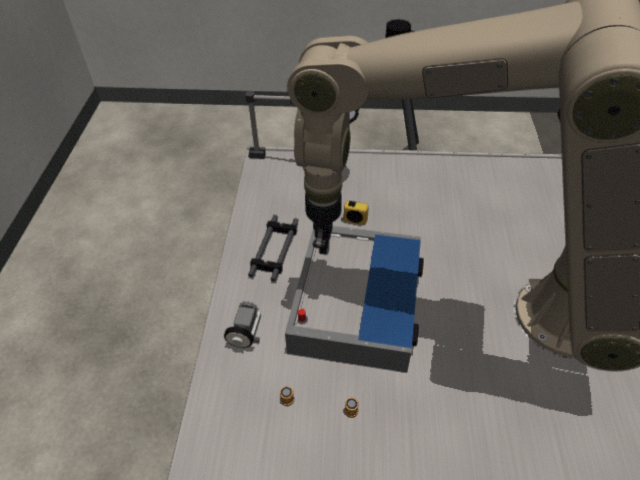

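Hatch closed, left knob at (302,314), the two small eyepieces at (287,396) and (351,407) unmoved, other gear in place, arm clear.

```bash
python3 -c "
from workcell import *
print(hand_in(),get_state()['clock'])"
```

```text
the job is handed in; nothing more can be done
the job is handed in; nothing more can be done
```

The job is done and handed in at about 43 s. The brass eyepiece (the middle and largest of the three) stands lens up in its pocket. It was lowered until it touched the floor and only then released. The hatch is shut, closed by alternating pushes of about 6 to 15 mm on the two knobs.

- **Hatch seating:** each end stood firm when pressed alone, right at 9.8–10.9 N and left at 9.3 N, with no further travel. The highest force I read was about 11 N. In the wrist picture the strip of end wall above the leading edge is equally wide at both ends, about 6 px. That is no more than the 7.7 px expected with no gap.
- **Disagreement:** the two ends came to rest about 1.8 mm apart in my fitted well frame. The deck edge shows the same tilt in the picture (about 0.5°), so I put this down to an error in my heading fit rather than a crooked hatch.
- **Other gear:** the tape measure, follow focus and rods stand where they were to within 1–3 px in the top view, with no visible shift. The two small eyepieces look unmoved in the side view. The arm was clear of everything at hand-in.
- **Not checked:** I could not see the eyepiece again once the hatch covered it. The last view of it showed it upright in the pocket, and the hatch passed over it with no rise in force.

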